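# Put the long spanner away and bar the tool tray

## Task

The class-set tool tray is to be carried to the next room: take the longest of the three spanners out of the bench rack, lay it flat and fully home in its empty cut-out in the tray, then lift the steel hold-down bar over the low ear of its keeper and let it drop fully into the notch, across the tools. Leave the other two spanners in the rack, the scraper and the file in their cut-outs, and do not disturb anything else on the table.

Things in the scene. Friction and masses are not known exactly. Their poses are not given: they have to be found in the camera images.
- spanner_long: Longest of 3 plain steel spanners: 190 mm, ring end 28 mm across, open jaw end 40 mm wide, both 11 mm thick; shank 16 mm wide, 9 mm thick, bare from x = -45 to +40 mm. Both faces alike. About 0.19 kg. Origin: mid shank, mid thickness, near the centre of mass; x to the open jaw, y across its width, z normal to its faces (level while it stands on edge in the rack). Lying flat on the table, origin 5.5 mm up.
- spanner_jaw (a point): Middle of the open jaw tip of the long spanner, 95 mm along its x from its origin (the ring's tip is at -95 mm). Jaw gap 19 mm. In any of the rack's three slots at the start, jaw towards the rack's +x.
- spanner_mid: Bystander: same pattern, 165 mm long, same shank section, on edge in another slot of the rack. Origin mid-shank, x to the open jaw.
- spanner_short: Bystander: same pattern, 142 mm long, same shank section, on edge in another slot of the rack. Origin mid-shank, x to the open jaw.
- rack: Grey rack, firm on the table, 78 (x) by 150 (y) mm, 52 mm high: base 6 mm thick, two slotted upright rails 6 mm thick at x = -30 and +30 mm, open between. Slots at y = -46, 0, +46 mm, 11.5 mm wide, open upwards, floor 36 mm up. A spanner's shank stands on edge in both rails along the rack's x, its middle 44 mm up, its top edge level with the rails. Origin: centre of underside.
- tray: Plywood tool tray with black foam, firm on the table: 160 (x) by 224 (y) mm, rim and foam 28 mm high, bow handles 28 mm out at both y ends. Cut-outs 14 mm deep run along y: long spanner's (empty) at x = -43 mm, scraper's at +9, file's at +52. A finger trough (y = -22 to +22 mm, floor 6 mm up) crosses all three, for fingers to straddle a shank. Origin: centre of underside; -x side faces the robot.
- pocket (a point): Where the long spanner's origin lies when fully home: 19.5 mm above the table, at x = -43 mm, y = 0 of the tray; axes as the tray's. The cut-out runs along y, wide for the open jaw at +y, narrow for the ring at -y: it takes the spanner only that way round, either face up, with about 4 mm free on each side and at the ends. Floor 14 mm above the table.
- bar_pivot (a point): At the middle of the tray's rear wall (tray x = +92 mm), on the upright pin about which the hold-down bar swings, 37 mm above the table at the bar's mid height; the cross pin about which it lifts is here too. Axes as the tray's.
- bar_swing (a joint): Swing of the hold-down bar about the upright pin, rad: 0 = pointing to the tray's -x, over the trough and the notch; grows as its free end swings out to the tray's -y side (1.2 to 1.5 at the start, stop at 1.6). Light friction, stays where left.
- bar_lift (a joint): Lift of the hold-down bar about its cross pin, rad: 0 = level (its lower stop; also fully down in the notch); grows as the free end rises, to 0.7; falls back by its own weight (about 1.3 N at the knob).
- knob (a point): On the axis of the knob by which the steel bar (18 mm wide, 6 mm thick) is handled: an upright black round post, 18 mm diameter, 42 mm tall, on top of the bar's free end, 212 mm from the pivot. This point is 63 mm above the table when the bar is level, the knob's top 82 mm. Its x axis points along the bar to the pivot. When the bar is home the knob stands 37 mm outside the keeper.
- notch (a point): Middle of the notch floor in the keeper, an upright dark steel plate 6 mm thick on the tray's front wall, 175 mm from bar_pivot; axes as the tray's. Notch 27 mm wide (y), floor 34 mm above the table. The -y ear, which the bar must clear, is 16 mm higher (knob 20 mm above level; 30 to 40 is comfortable); the +y ear is 34 mm higher and stops the bar.
- scraper: Bystander: scraper with a wooden handle and a 50 mm steel blade, 175 mm long, in the tray's middle cut-out; stands 2 mm above the foam. Origin under the middle of its underside.
- file: Bystander: flat file with a grey handle, 177 mm long, in the tray's rear cut-out; stands 2 mm above the foam. Origin under its underside.
- turtle: Bystander: printed green turtle with a small solar panel, 130 mm long, 31 mm high, behind the rack. Origin under its shell.
- bit_case: Bystander: case of screwdriver bits, 92 x 150 mm, 35 mm high, at the robot's left. Origin under its centre.
- display: Bystander: pale blue display module, 40 x 85 mm, 12 mm high, beyond the rack. Origin under its centre.

How it is judged (in metres and radians):
On the way, in this order (a step that is already met when the one before it is completed fails the run):
1. the long spanner lies flat and fully home in its cut-out (x of spanner_long in the frame of pocket between -0.006 and 0.006 m and y of spanner_long in the frame of pocket between -0.008 and 0.008 m and z of spanner_long in the frame of pocket between -0.003 and 0.003 m and y of spanner_jaw in the frame of pocket above 0.08 m and angle between the x axis of spanner_long and the y axis of pocket, either way round below 0.08 rad and angle between the z axis of spanner_long and the z axis of pocket, either way round below 0.05 rad), for 0.3 s.
2. the hold-down bar is lifted clear of the low ear of its keeper (value of joint bar_lift above 0.08 rad), for 0.05 s.
3. the bar lies at the bottom of the keeper's notch (value of joint bar_swing between -0.05 and 0.05 rad and value of joint bar_lift below 0.03 rad), for 0.2 s.
At the end, for the whole second after the job is handed in: The long spanner lies flat at the floor of its cut-out (within 3 mm in height, 6 mm across, 8 mm along, 0.05 rad of flat), open jaw at the tray's +y end; the bar rests in the notch (swing within 0.05, lift under 0.03 rad); all at rest; other tools within 30 mm, bystanders 40 mm, of their starts (all of step 1 and all of step 3 and linear speed of spanner_long below 0.02 m/s and velocity of joint bar_lift between -0.05 and 0.05 rad/s and distance of each of spanner_mid, spanner_short, scraper, file from where it was at the start of the episode below 0.03 m and distance of each of turtle, bit_case, display from where it was at the start of the episode below 0.04 m); the robot touches nothing.
It fails at once if another spanner, the scraper or the file is taken or shifted by more than 30 mm (not (distance of each of spanner_mid, spanner_short, scraper, file from where it was at the start of the episode below 0.03 m)).
It fails at once if the turtle, the display or the bit case is shifted by more than 40 mm (distance of any of turtle, bit_case, display from where it was at the start of the episode above 0.04 m).
It also fails if it takes over 72 s, if anything falls off the work surface, if the arm or the gripper's body presses on something with over 40 N, if the wrist force passes 120 N, or if a joint passes its speed limit or range.

## Robot

A 7-joint arm with a two-finger parallel gripper is mounted at the origin on the work surface. World frame = base frame: x ahead of the robot, y to its left, z up, the work surface at z = 0. Lengths are in m, angles in degrees, forces in N, time in s.
With the tool pointing down it reaches from about 0.425 to 0.875 m from the base axis. Payload 4.7 kg.
Tool frame: the origin (TCP) lies on the front face of the gripper's body, between the roots of the fingers; the fingertips stand 70 mm ahead of it and the grasp point (between the pads) lies 51 mm ahead of it; z points along the fingers, y is the direction in which the jaws open and shut (so a half turn about z gives the same grasp; the last joint's range is limited). The gripper opens to 87 mm and grips with 3 to 60 N. Pads are 19 mm wide; open, the fingers measure 117 mm over their backs; the gripper's body (75 mm by 190 mm) begins 51 mm behind the grasp point.
Start: joints at [76.496, 18.392, -4.016, 83.108, 1.295, 78.541, -3.26], TCP at [0.161, -0.63, 0.292] pointing down, gripper open.
Joint ranges: [-163.93, 163.93], [-17.29, 119.83], [-79.2, 71.16], [3.27, 140.29], [-89.18, 269.18], [5.43, 117.66], [-154.24, 154.24]. Speed limits (degrees/s): [147.25, 147.25, 180, 180, 180, 180, 180].

## Interface

Orientations are given as [roll, pitch, yaw] about the fixed x, y, z axes, in that order (R = Rz(yaw) Ry(pitch) Rx(roll)).
In Python, from cell import env gives the robot as it stands.
- The arm moves only by the tool drive_tool, never from a script. Its argument "commands" is a list of rows, each a list of 7 numbers: the shift along the tool's x, y, z in cm, then the turn, a rotation vector about the tool's x, y, z in degrees, then the opening, from 0 (shut) to 1 (fully open). In form: [[tx, ty, tz, rx, ry, rz, hand], ...]. A call has 1 to 20 rows; each row shifts and turns the commanded pose from where the row before left it, along the tool's axes as they then stand; what a row does not reach is not made up. A row lasts 1/12 s, in which the tool goes at most 41.7 mm and 7.16 degrees, less where a joint would pass 70% of its speed; a pose out of reach is approached as far as the arm can. A call is refused whole if a number of a shift passes 4.17 or a number of a turn 7.16, either way. A call with a gripper value outside its range is refused whole. The fingers move at their own pace and stop on an object; "force" is the grip in N (left out, the last holds). Time passes only in rows, so rows that do not move let the fingers close. It gives the time, the measured TCP pose, the force and the opening at its end, in the units of the state.
- env.get_obs(): the state, without advancing time (a new reading comes with each control period).
- env.read_camera(name): name is "scene" or "top" or "wrist"; returns a dict with "img" (384x512x3 uint8, blue, green, red), "mtx" (3x3 intrinsics, pixels), "pose" (4x4, takes a point from camera to world coordinates). Camera axes: x right, y down, z forward; pixel columns grow to the right and rows downward; lengths in m; the calibration is good to about 2 mm. The wrist camera is an equidistant fisheye: a pixel r from the principal point sees the ray r / f radians off the axis. A picture is of the moment at which its call begins. There is no depth.
- env.sign_off(): hands the job in, once; it reports no verdict.
The state is a dict: "time_s": time; "qpos": joint angles; "joint_velocities": joint speeds; "effort": joint torques, N m; "tool_pos": TCP position; "tool_rot": TCP orientation; "force": force on the tool from outside, world axes, zero at the start; "wrist_torque": the same for the moment, N m; "grip_width": finger opening in m.
Only numpy, scipy, OpenCV 4.12 (cv2) and the standard library are available. Lean on these libraries where they do the work, as an engineer would, in place of code of your own. Each camera call takes 0.05 s, during which the arm holds its last target.

## Working session

There is one attempt and no reset: what is moved stays moved. The work goes in short steps, Python scripts to look and compute and a tool call to move; the robot and the scene stay as the last step left them, time stands still between calls to the robot, and variables do not carry over. Pictures are saved under pics/ and viewed, and the job is handed in when it is done.

Besides the shell and the picture viewer there is one more tool, called after ">>>" in YAML: its name, and indented under it one key for each argument. drive_tool: Moves the arm, as the interface text tells. Its arguments: {"type":"object","properties":{"commands":{"type":"array"},"force":{"type":"number"}},"required":["commands"]}

```bash
ls; mkdir -p pics; python3 - <<'E'
from cell import env
import cv2
o=env.get_obs(); print({k:o[k] for k in ['time_s','tool_pos','tool_rot','grip_width','force']})
for n in ['scene','top','wrist']:
    c=env.read_camera(n); cv2.imwrite(f'pics/{n}0.png',c['img']); print(n,c['mtx'],c['pose'])
E
```

```text
pics
{'time_s': 0.0, 'tool_pos': array([ 0.16054904, -0.62944544,  0.2911672 ]), 'tool_rot': array([-1.79892815e+02,  5.31801824e-03,  1.43147470e+01]), 'grip_width': 0.0872020628248959, 'force': array([ 1.01103923, -0.4199506 , -0.5934899 ])}
scene [[423.73999199   0.         262.52870971]
 [  0.         423.73999199 189.44320932]
 [  0.           0.           1.        ]] [[-0.28722682  0.75155535 -0.5938563   1.2889636 ]
 [ 0.95778464  0.23325467 -0.16805015  0.19932411]
 [ 0.01222077 -0.61705495 -0.78682516  1.08515057]
 [ 0.          0.          0.          1.        ]]
top [[419.72677099   0.         264.25858986]
 [  0.         419.72677099 191.53717815]
 [  0.           0.           1.        ]] [[ 0.01535337 -0.99009587  0.13955084  0.33838132]
 [-0.99986746 -0.01595885 -0.00322074 -0.02915533]
 [ 0.00541592 -0.13948289 -0.99020967  1.30230636]
 [ 0.          0.          0.          1.        ]]
wrist [[297.31863964   0.         258.53682685]
 [  0.         297.31863964 187.51865796]
 [  0.           0.           1.        ]] [[ 0.247751   -0.92739577 -0.28027936  0.23687052]
 [-0.9688222  -0.23767273 -0.06996587 -0.61045121]
 [-0.00172871  0.28887498 -0.95736527  0.38327278]
 [ 0.          0.          0.          1.        ]]
```

View pics/top0.png

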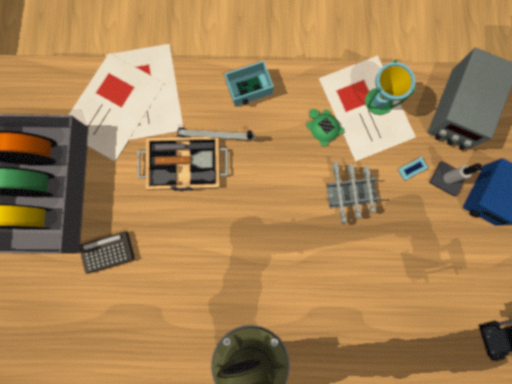

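View pics/scene0.png

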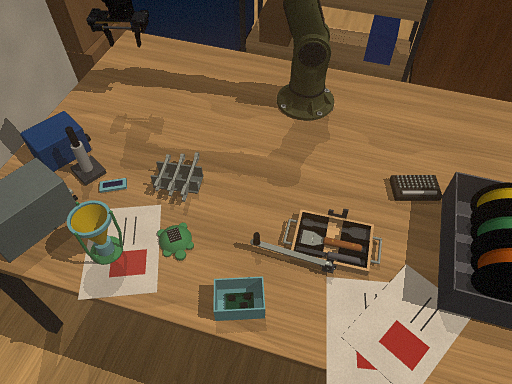

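View pics/wrist0.png

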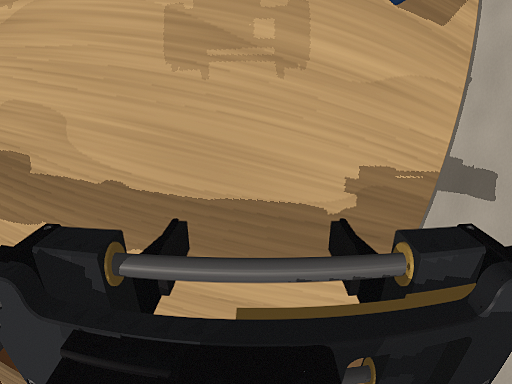

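```bash
python3 - <<'E'
import cv2,numpy as np
t=cv2.imread('pics/top0.png');s=cv2.imread('pics/scene0.png')
a=t[115:205,130:265]; b=t[150:235,310:400]
cv2.imwrite('pics/za.png',cv2.resize(a,None,fx=5.5,fy=5.5,interpolation=cv2.INTER_CUBIC))
cv2.imwrite('pics/zb.png',cv2.resize(b,None,fx=6,fy=6,interpolation=cv2.INTER_CUBIC))
cv2.imwrite('pics/zs.png',cv2.resize(s[140:290,140:400],None,fx=3,fy=3,interpolation=cv2.INTER_CUBIC))
E
```

```text
(no output)
```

View pics/za.png

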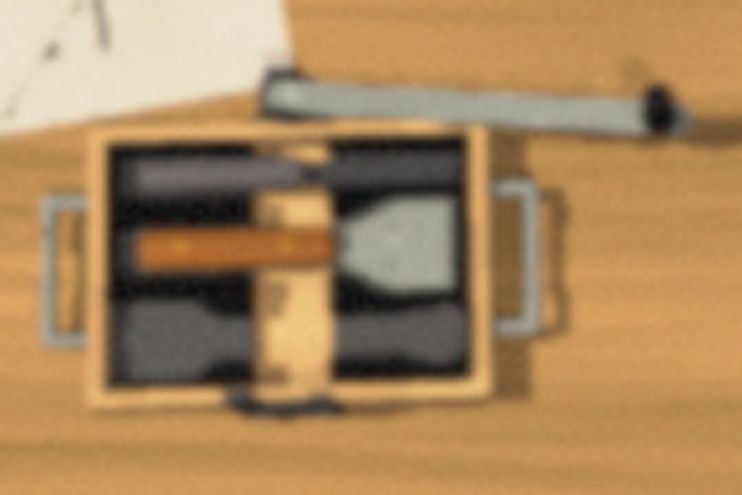

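View pics/zb.png

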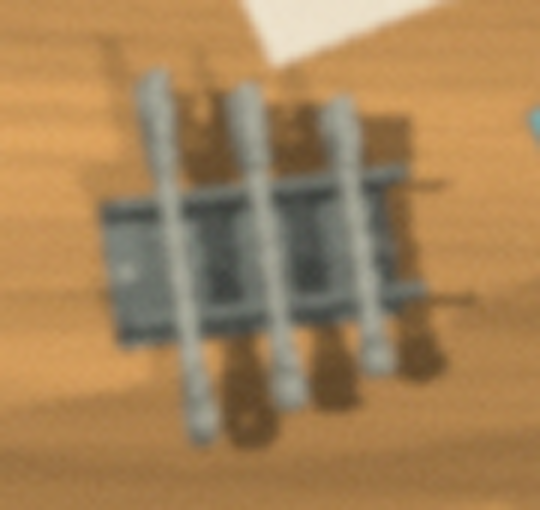

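View pics/zs.png

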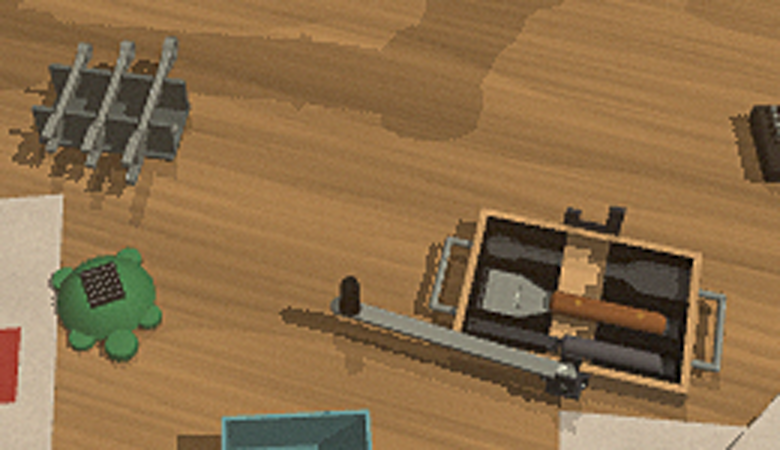

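```bash
cat > h.py <<'E'
import numpy as np,cv2
from cell import env
from scipy.spatial.transform import Rotation as Rn
C={'top':(np.array([[419.72677099,0,264.25858986],[0,419.72677099,191.53717815],[0,0,1]]),np.array([[ 0.01535337,-0.99009587,0.13955084,0.33838132],[-0.99986746,-0.01595885,-0.00322074,-0.02915533],[0.00541592,-0.13948289,-0.99020967,1.30230636],[0,0,0,1]])),
'scene':(np.array([[423.73999199,0,262.52870971],[0,423.73999199,189.44320932],[0,0,1]]),np.array([[-0.28722682,0.75155535,-0.5938563,1.2889636],[0.95778464,0.23325467,-0.16805015,0.19932411],[0.01222077,-0.61705495,-0.78682516,1.08515057],[0,0,0,1]]))}
def ray(cam,uv,fish=False):
    K,P=cam; u=(np.array(uv)-K[:2,2])/K[0,0]
    if fish:
        r=np.linalg.norm(u); d=np.array([*(u/r*np.sin(r) if r>1e-9 else u),np.cos(r)])
    else: d=np.array([*u,1.])
    return P[:3,3],P[:3,:3]@d
def atz(cam,uv,z,fish=False):
    o,d=ray(cam,uv,fish); return o+d*(z-o[2])/d[2]
def proj(cam,p,fish=False):
    K,P=cam; q=(np.atleast_2d(p)-P[:3,3])@P[:3,:3]
    if fish:
        n=np.linalg.norm(q[:,:2],axis=1); th=np.arctan2(n,q[:,2]); x=q[:,:2]/n[:,None]*th[:,None]
    else: x=q[:,:2]/q[:,2:]
    return x*K[0,0]+K[:2,2]
E
python3 - <<'E'
from h import *
T=C['top']
f=lambda u,v:((u+.5)/5.5-.5+130,(v+.5)/5.5-.5+115)
g=lambda u,v:((u+.5)/6-.5+310,(v+.5)/6-.5+150)
for n,p in dict(TL=(88,128),TR=(487,127),BR=(492,400),BL=(90,404)).items(): print(n,atz(T,f(*p),.028))
print('knob',atz(T,f(660,95),.082),'pivot',atz(T,f(285,92),.04))
for n,a,b in [('L',(152,70),(203,442)),('M',(244,85),(292,405)),('R',(340,95),(380,372))]:
    A=atz(T,g(*a),.058);B=atz(T,g(*b),.058);print(n,A,B,np.linalg.norm(A-B),(A+B)/2)
for p in [(103,205),(405,168),(425,290),(122,340)]: print('rack',atz(T,g(*p),.052))
E
```

```text
TL [0.68096121 0.33918499 0.028     ]
TR [0.68534962 0.11321731 0.028     ]
BR [0.52880669 0.10562536 0.028     ]
BL [0.52293254 0.32941683 0.028     ]
knob [0.69015002 0.01357982 0.082     ] pivot [0.70042619 0.22613723 0.04      ]
L [ 0.60977643 -0.24566889  0.058     ] [ 0.42256774 -0.26936684  0.058     ] 0.18870264158500816 [ 0.51617209 -0.25751787  0.058     ]
M [ 0.6028246  -0.29203425  0.058     ] [ 0.44157973 -0.31369328  0.058     ] 0.1626930216487637 [ 0.52220216 -0.30286376  0.058     ]
R [ 0.59848308 -0.34040561  0.058     ] [ 0.45867652 -0.35768076  0.058     ] 0.14086981303637044 [ 0.5285798  -0.34904318  0.058     ]
rack [ 0.54136408 -0.22147605  0.052     ]
rack [ 0.56274113 -0.37404112  0.052     ]
rack [ 0.50084949 -0.38269975  0.052     ]
rack [ 0.47324743 -0.23059977  0.052     ]
```

>>> drive_tool:
  commands:
    - [0, 0, 0, 0, 0, 7.1, 1]
    - [1.9, -1.9, 0, 0, 0, 0, 1]
    - [1.9, -1.9, 0, 0, 0, 0, 1]
    - [1.9, -1.9, 0, 0, 0, 0, 1]
    - [1.9, -1.9, 0, 0, 0, 0, 1]
    - [1.9, -1.9, 0, 0, 0, 0, 1]
    - [1.9, -1.9, 0, 0, 0, 0, 1]
    - [1.9, -1.9, 0, 0, 0, 0, 1]
    - [1.9, -1.9, 0, 0, 0, 0, 1]
    - [1.9, -1.9, 0, 0, 0, 0, 1]
    - [1.9, -1.9, 0, 0, 0, 0, 1]
    - [1.9, -1.9, 0, 0, 0, 0, 1]
    - [1.9, -1.9, 0, 0, 0, 0, 1]
    - [1.9, -1.9, 0, 0, 0, 0, 1]
    - [1.9, -1.9, 0, 0, 0, 0, 1]
    - [1.9, -1.9, 0, 0, 0, 0, 1]
    - [1.9, -1.9, 0, 0, 0, 0, 1]
    - [0, 0, 0, 0, 0, 0, 1]
    - [0, 0, 0, 0, 0, 0, 0.45]
    - [0, 0, 0, 0, 0, 0, 0.45]
  force: 40

```text
time_s: 1.82
tool_pos: [0.4235, -0.2906, 0.292]
tool_rot: [180.0, 0.1, 7.2]
force: [0.8, -0.4, -0.0]
grip_width: 0.08
```

```bash
cat >> h.py <<'E'
def snap(n,name):
    c=env.read_camera(n); cv2.imwrite(f'pics/{name}.png',cv2.resize(c['img'],None,fx=1.5,fy=1.5,interpolation=cv2.INTER_CUBIC))
    np.savez(f'pics/{name}.npz',K=c['mtx'],P=c['pose'],img=c['img']); return c['mtx'],c['pose']
def load(name):
    d=np.load(f'pics/{name}.npz'); return d['K'],d['P']
def px(u,v,s=1.5): return ((u+.5)/s-.5,(v+.5)/s-.5)
def st():
    o=env.get_obs(); np.set_printoptions(precision=4,suppress=True)
    print('t',o['time_s'],'pos',o['tool_pos'],'rot',o['tool_rot'],'grip',o['grip_width'],'F',o['force'],'q',o['qpos']); return o
E
python3 - <<'E'
from h import *
st(); snap('wrist','w1')
E
```

```text
t 1.8167 pos [ 0.4235 -0.2906  0.292 ] rot [179.9805   0.052    7.1878] grip 0.08000319180228398 F [ 0.7574 -0.3999 -0.0248] q [ 52.1644   2.7593 -21.2661 101.5949   1.0806  75.8647 -52.1559]
```

View pics/w1.png

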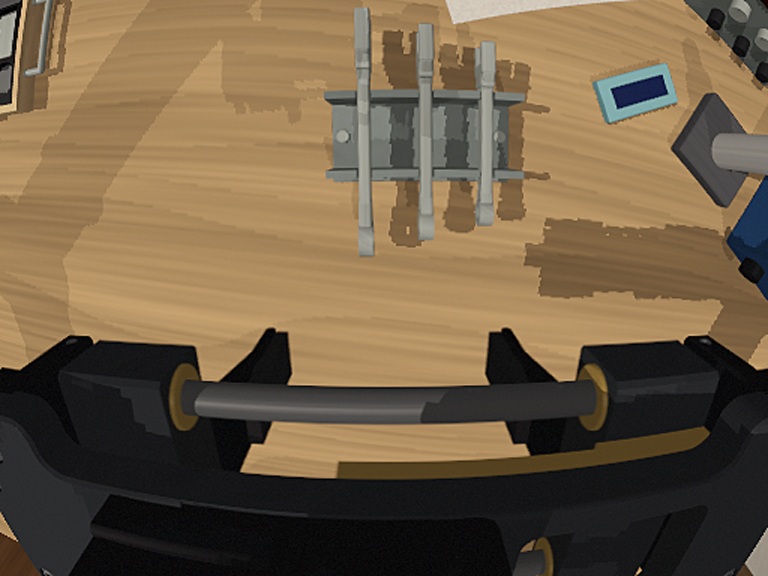

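```bash
python3 - <<'E'
from h import *
i=np.load('pics/w1.npz')['img'][0:180,210:360]
cv2.imwrite('pics/w1z.png',cv2.resize(i,None,fx=3.3,fy=3.3,interpolation=cv2.INTER_CUBIC))
s=cv2.imread('pics/scene0.png')[145:205,145:210]
cv2.imwrite('pics/sz.png',cv2.resize(s,None,fx=9,fy=9,interpolation=cv2.INTER_CUBIC))
E
```

```text
(no output)
```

View pics/w1z.png

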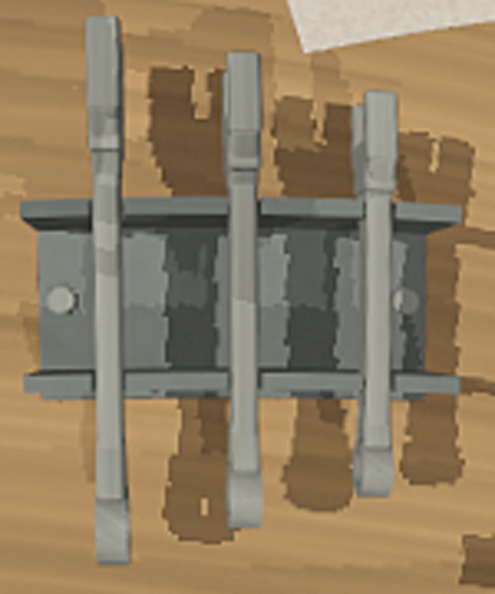

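View pics/sz.png

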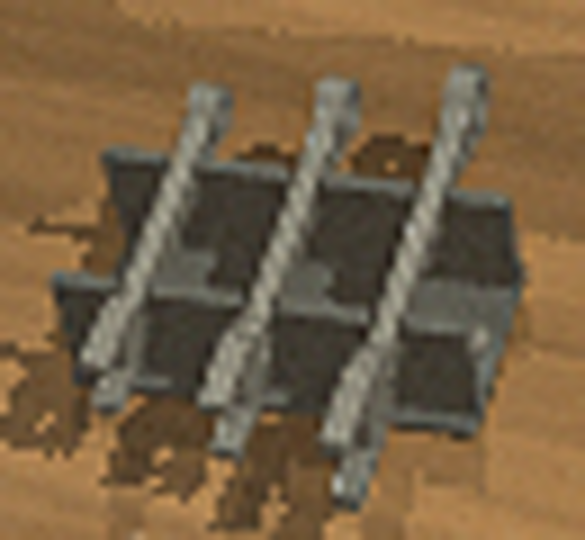

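```bash
python3 - <<'E'
from h import *
c=load('w1'); f=lambda u,v:((u+.5)/3.3-.5+210,(v+.5)/3.3-.5)
for n,p,z in [('sh far',(106,190),.052),('sh mid',(109,290),.052),('sh near',(112,400),.052),('ring',(113,540),.058),('jaw',(104,17),.064),('fL',(22,205),.052),('fR',(460,212),.052),('nL',(27,380),.052),('nR',(458,381),.052)]:
    print(n,atz(c,f(*p),z,True))
E
```

```text
sh far [ 0.54746989 -0.25696569  0.052     ]
sh mid [ 0.51364997 -0.26218957  0.052     ]
sh near [ 0.47674273 -0.26767274  0.052     ]
ring [ 0.4299853  -0.27378046  0.058     ]
jaw [ 0.60508198 -0.24949109  0.064     ]
fL [ 0.53958206 -0.22964735  0.052     ]
fR [ 0.55923151 -0.37672436  0.052     ]
nL [ 0.48031071 -0.23827462  0.052     ]
nR [ 0.50056517 -0.38474282  0.052     ]
```

>>> drive_tool:
  commands:
    - [1.0, -0.2, 0, 0, 0, -0.6, 0.42]
    - [2.08, -0.35, 0, 0, 0, 0, 0.42]
    - [2.08, -0.35, 0, 0, 0, 0, 0.42]
    - [2.08, -0.35, 0, 0, 0, 0, 0.42]
    - [2.08, -0.36, 0, 0, 0, 0, 0.42]
    - [0, 0, 2, 0, 0, 0, 0.42]
    - [0, 0, 2.5, 0, 0, 0, 0.42]
    - [0, 0, 2.5, 0, 0, 0, 0.42]
    - [0, 0, 2.5, 0, 0, 0, 0.42]
    - [0, 0, 1.5, 0, 0, 0, 0.42]
    - [0, 0, 0, 0, 0, 0, 0.42]
    - [0, 0, 0, 0, 0, 0, 0.42]

```text
time_s: 2.87
tool_pos: [0.514, -0.262, 0.1816]
tool_rot: [-179.9, 0.1, 7.8]
force: [-0.1, 0.2, -0.1]
grip_width: 0.0366
```

```bash
python3 - <<'E'
from h import *
st(); snap('wrist','w2')
E
```

```text
t 2.8667 pos [ 0.514  -0.262   0.1816] rot [-179.9312    0.07      7.7601] grip 0.036577412056670866 F [-0.0917  0.1952 -0.0833] q [ 45.4069  15.8738 -24.3391 100.7509   7.1178  64.9895 -63.3793]
```

View pics/w2.png

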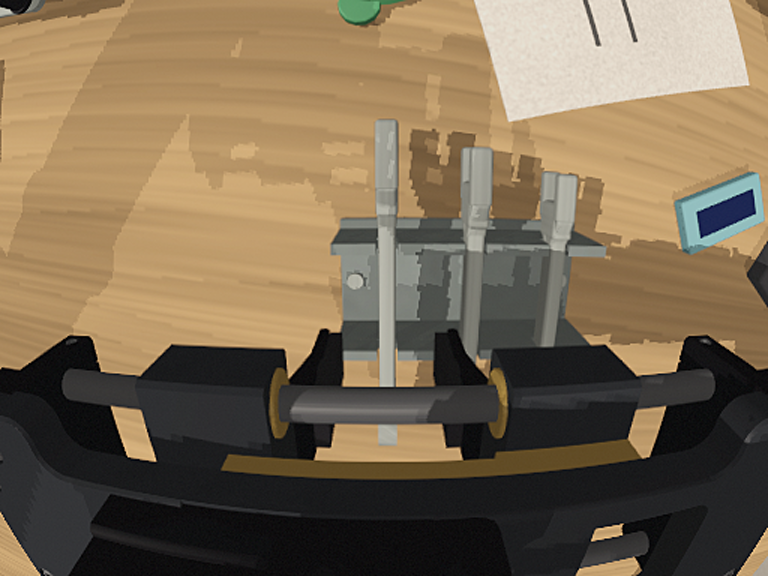

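>>> drive_tool:
  commands:
    - [0, 0, 2, 0, 0, 0, 0.42]
    - [0, 0, 2, 0, 0, 0, 0.42]
    - [0, 0, 2, 0, 0, 0, 0.42]
    - [0, 0, 1.2, 0, 0, 0, 0.42]
    - [0, 0, 0.7, 0, 0, 0, 0.42]
    - [0, 0, 0, 0, 0, 0, 0.42]
    - [0, 0, 0, 0, 0, 0, 0]
    - [0, 0, 0, 0, 0, 0, 0]
    - [0, 0, 0, 0, 0, 0, 0]
    - [0, 0, 0, 0, 0, 0, 0]
    - [0, 0, 0, 0, 0, 0, 0]
    - [0, 0, 0, 0, 0, 0, 0]
    - [0, 0, 0, 0, 0, 0, 0]
  force: 40

```text
time_s: 4.0
tool_pos: [0.5146, -0.2616, 0.1038]
tool_rot: [180.0, -0.0, 7.8]
force: [0.5, 0.3, 3.2]
grip_width: 0.0088
```

```bash
python3 - <<'E'
from h import *
st(); snap('wrist','w3')
E
```

```text
t 4.0 pos [ 0.5146 -0.2616  0.1038] rot [179.9671  -0.0321   7.818 ] grip 0.00878425492516967 F [0.4502 0.304  3.1501] q [ 44.3431  20.8679 -23.5076 104.4993   9.8166  56.5768 -65.3955]
```

View pics/w3.png

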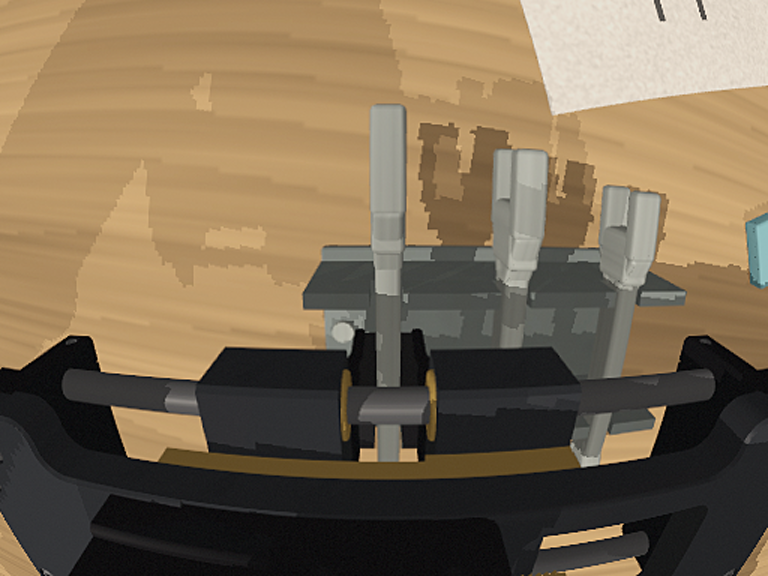

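>>> drive_tool:
  commands:
    - [0, 0, -0.5, 0, 0, 0, 0]
    - [0, 0, -1, 0, 0, 0, 0]
    - [0, 0, -2, 0, 0, 0, 0]
    - [0, 0, -2.5, 0, 0, 0, 0]
    - [0, 0, -2.5, 0, 0, 0, 0]
    - [0, 0, -2.5, 0, 0, 0, 0]
    - [0, 0, -1.5, 0, 0, 0, 0]
    - [0, 0, 0, 0, 0, 0, 0]
    - [0.1, -1.8, 0, 0, 0, 0, 0]
    - [0.1, -2.3, 0, 0, 0, 0, 0]
    - [0.1, -2.3, 0, 0, 0, 0, 0]
    - [0.1, -2.3, 0, 0, 0, 0, 0]
    - [0.1, -2.3, 0, 0, 0, 0, 0]
    - [0.1, -2.3, 0, 0, 0, 0, 0]
    - [0.1, -2.3, 0, 0, 0, 0, 0]
    - [0.1, -1.8, 0, 0, 0, 0, 0]
    - [0, 0, 0, 0, 0, 0, 0]
    - [0, 0, 0, 0, 0, 0, 0]

```text
time_s: 5.55
tool_pos: [0.4976, -0.0865, 0.2271]
tool_rot: [-180.0, 0.1, 8.0]
force: [-0.3, -0.0, -1.5]
grip_width: 0.0087
```

```bash
python3 - <<'E'
from h import *
st(); snap('wrist','w4')
E
```

```text
t 5.55 pos [ 0.4976 -0.0865  0.2271] rot [-179.9776    0.12      7.9834] grip 0.008677978970379762 F [-0.2779 -0.0133 -1.5221] q [ 37.3495   5.1258 -31.827  107.2666   2.9091  68.5223 -77.463 ]
```

View pics/w4.png

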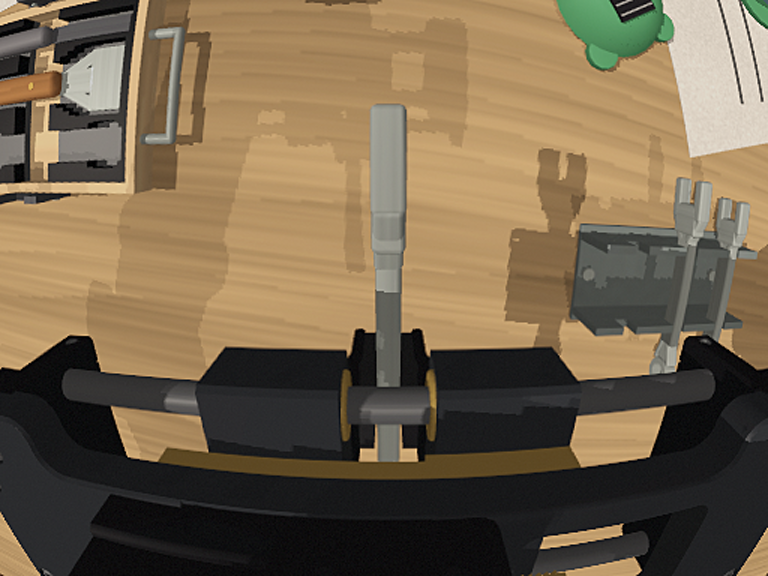

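>>> drive_tool:
  commands:
    - [0, 0, 0, -5, 0, 0, 0]
    - [0, 0, 0, -6, 0, 0, 0]
    - [0, 0, 0, -6, 0, 0, 0]
    - [0, 0, 0, -6, 0, 0, 0]
    - [0, 0, 0, -6, 0, 0, 0]
    - [0, 0, 0, -1, 0, 0, 0]
    - [0, -0.9, 1.56, 0, 0, 0, 0]
    - [0, -1, 1.73, 0, 0, 0, 0]
    - [0, -1, 1.73, 0, 0, 0, 0]
    - [0, -1, 1.73, 0, 0, 0, 0]
    - [0, -0.9, 1.56, 0, 0, 0, 0]
    - [0, 0, 0, 0, 0, 0, 0]
    - [0, 0, 0, 0, 0, 0, 0]

```text
time_s: 6.68
tool_pos: [0.4977, -0.0894, 0.1313]
tool_rot: [150.1, 0.2, 7.7]
force: [0.4, 0.5, -0.9]
grip_width: 0.0085
```

```bash
python3 - <<'E'
from h import *
st()
E
```

```text
t 6.6833 pos [ 0.4977 -0.0894  0.1313] rot [150.1076   0.1874   7.6767] grip 0.00850551421783048 F [ 0.3903  0.4731 -0.8861] q [  23.7292   12.9986  -36.4664  117.5572   43.1329   62.8135 -118.6411]
```

>>> drive_tool:
  commands:
    - [0, -0.9, 1.56, 0, 0, 0, 0]
    - [0, -0.9, 1.56, 0, 0, 0, 0]
    - [0, -0.5, 0.87, 0, 0, 0, 0]
    - [0, -0.3, 0.51, 0, 0, 0, 0]
    - [0, 0, 0, 0, 0, 0, 0]
    - [0, 0, 0, 0, 0, 0, 0]
    - [0, 0, 0, 0, 0, 0, 0]

```text
time_s: 7.27
tool_pos: [0.4993, -0.0881, 0.0814]
tool_rot: [150.0, -0.1, 7.8]
force: [0.1, -0.3, -2.5]
grip_width: 0.0087
```

```bash
python3 - <<'E'
from h import *
st(); snap('scene','s5')
E
```

```text
t 7.2667 pos [ 0.4993 -0.0881  0.0814] rot [149.9725  -0.0947   7.8183] grip 0.008684444849194634 F [ 0.0663 -0.3335 -2.4666] q [  21.8121   18.1834  -35.1601  119.1767   48.5796   59.5822 -125.1965]
```

View pics/s5.png

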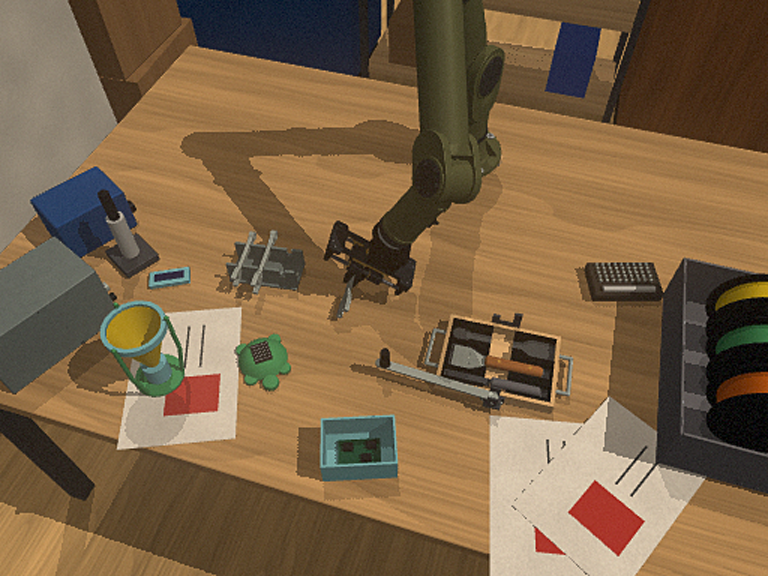

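>>> drive_tool:
  commands:
    - [0, 0, 0, 0, 0, 0, 0.23]
    - [0, 0, 0, 0, 0, 0, 0.23]
    - [0, 0, 0, 0, 0, 0, 0.23]
    - [0, 0, 0, 0, 0, 0, 0.23]
    - [0, 0, 0, 0, 0, 0, 0.23]
    - [0, 0, -0.4, 0, 0, 0, 0.23]
    - [0, 0, -0.4, 0, 0, 0, 0.23]
    - [0, 0, -0.4, 0, 0, 0, 0.23]
    - [0, 0, -0.4, 0, 0, 0, 0.23]
    - [0, 0, -0.4, 0, 0, 0, 0.23]
    - [0, 0, -0.6, 0, 0, 0, 0.23]
    - [0, 0, -0.6, 0, 0, 0, 0.23]
    - [0, 0, -1, 0, 0, 0, 0.23]
    - [0, 0, -1, 0, 0, 0, 0.23]
    - [0, 0, -1, 0, 0, 0, 0.23]
    - [0, 0, 0, 0, 0, 0, 0.23]

```text
time_s: 8.65
tool_pos: [0.4956, -0.0557, 0.1363]
tool_rot: [150.0, -0.2, 7.9]
force: [0.7, 0.2, 0.2]
grip_width: 0.0198
```

```bash
python3 - <<'E'
from h import *
st(); snap('scene','s6'); snap('wrist','w6')
E
```

```text
t 8.65 pos [ 0.4956 -0.0557  0.1363] rot [149.9818  -0.2184   7.9305] grip 0.019809174262043792 F [0.6652 0.1949 0.2393] q [  21.2844   12.9104  -38.2017  117.2349   42.4098   64.8369 -121.5559]
```

View pics/w6.png

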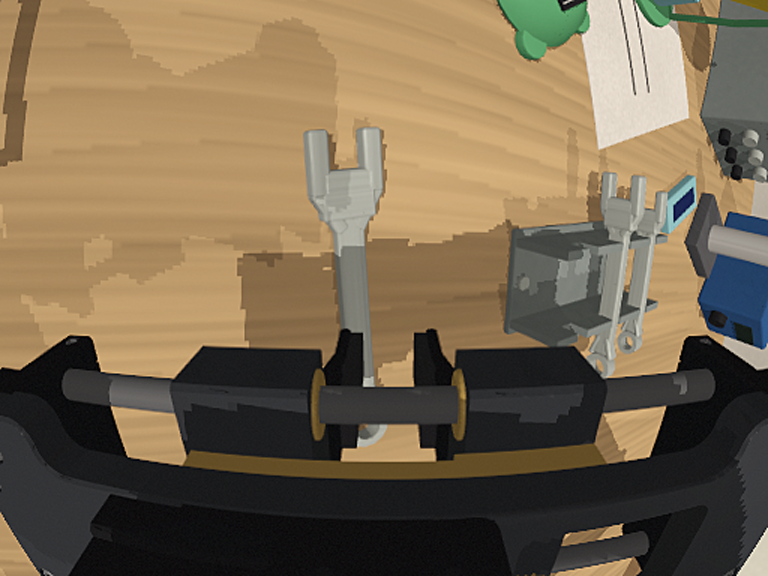

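View pics/s6.png

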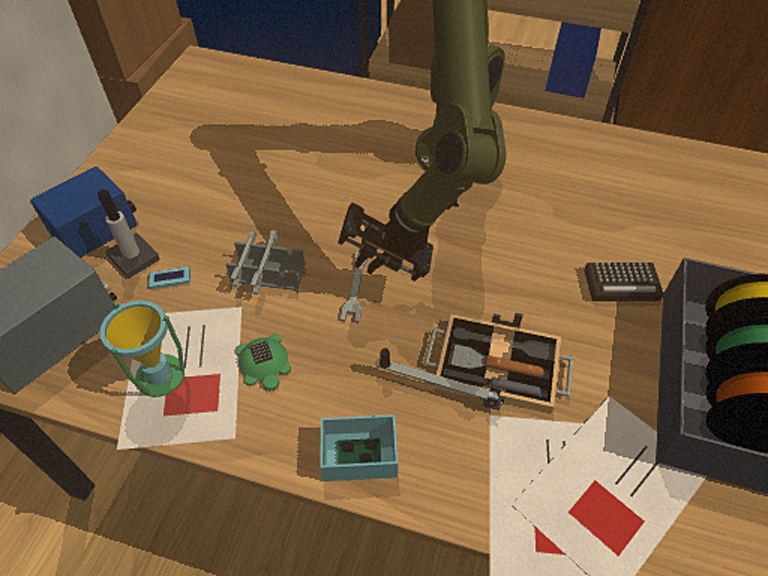

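>>> drive_tool:
  commands:
    - [0, 1, -1.73, 0, 0, 0, 0.45]
    - [0, 1, -1.73, 0, 0, 0, 0.45]
    - [0, 1, -1.73, 0, 0, 0, 0.45]
    - [0, 0, 0, 6, 0, 0, 0.45]
    - [0, 0, 0, 6, 0, 0, 0.45]
    - [0, 0, 0, 6, 0, 0, 0.45]
    - [0, 0, 0, 6, 0, 0, 0.45]
    - [0, 0, 0, 6, 0, 0, 0.45]
    - [-1.5, 1, 0, 0, 0, 0, 0.45]
    - [-1.5, 1, -1, 0, 0, 0, 0.45]
    - [-1.5, 1, -1, 0, 0, 0, 0.45]
    - [0, 0, 0, 0, 0, 0, 0.45]
    - [0, 0, 0, 0, 0, 0, 0.45]

```text
time_s: 9.83
tool_pos: [0.4535, -0.0942, 0.2139]
tool_rot: [180.0, -0.0, 7.7]
force: [-0.1, 0.6, -0.1]
grip_width: 0.0391
```

```bash
python3 - <<'E'
from h import *
st(); snap('top','t7'); snap('wrist','w7')
E
```

```text
t 9.8333 pos [ 0.4535 -0.0942  0.2139] rot [179.9507  -0.0172   7.6621] grip 0.03910185944446515 F [-0.1227  0.5632 -0.1304] q [ 41.209    0.0202 -32.4974 113.4551   0.0581  66.4975 -73.6494]
```

View pics/w7.png

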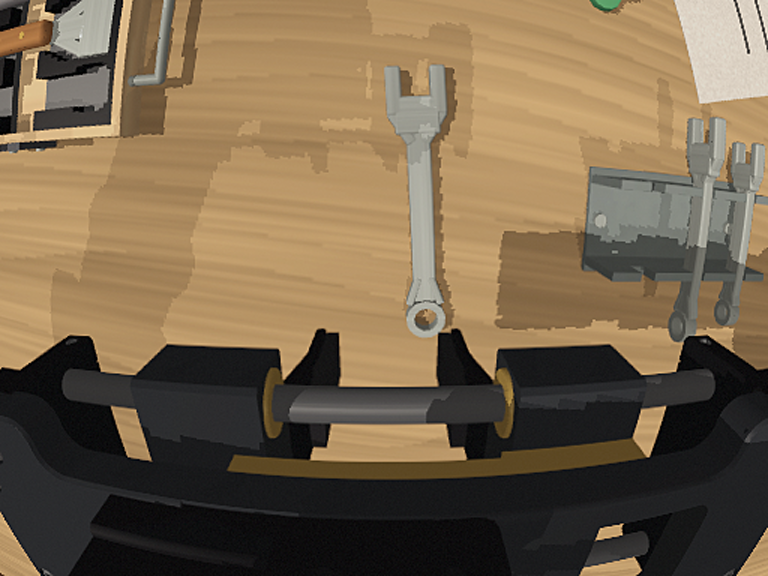

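```bash
python3 - <<'E'
from h import *
c=load('w7'); P={n:atz(c,px(*p),z,True) for n,p,z in [('jaw',(415.5,66),.011),('ring',(427,337),.008),('hole',(425.5,319),.011),('s1',(421,160),.01),('s2',(425.5,265),.01)]}
for k in P: print(k,P[k])
for a,b in [('jaw','ring'),('jaw','hole'),('s1','s2')]:
    d=P[a]-P[b]; print(np.linalg.norm(d[:2])*1e3,np.degrees(np.arctan2(d[1],d[0])),(P[a]+P[b])/2)
i=np.load('pics/w7.npz')['img'][30:235,230:320]; cv2.imwrite('pics/w7z.png',cv2.resize(i,None,fx=2.9,fy=2.9,interpolation=cv2.INTER_CUBIC))
t=np.load('pics/t7.npz')['img'][130:260,200:330]; cv2.imwrite('pics/t7z.png',cv2.resize(t,None,fx=4,fy=4,interpolation=cv2.INTER_CUBIC))
E
```

```text
jaw [ 0.59070291 -0.09284097  0.011     ]
ring [ 0.40485193 -0.12904961  0.008     ]
hole [ 0.41982973 -0.12518705  0.011     ]
s1 [ 0.52895074 -0.10516927  0.01      ]
s2 [ 0.45874146 -0.11892197  0.01      ]
189.34532711320466 11.024612657724607 [ 0.49777742 -0.11094529  0.0095    ]
173.90776991867708 10.719181098621453 [ 0.50526632 -0.10901401  0.011     ]
71.54354689801127 11.082861362843465 [ 0.4938461  -0.11204562  0.01      ]
```

View pics/w7z.png

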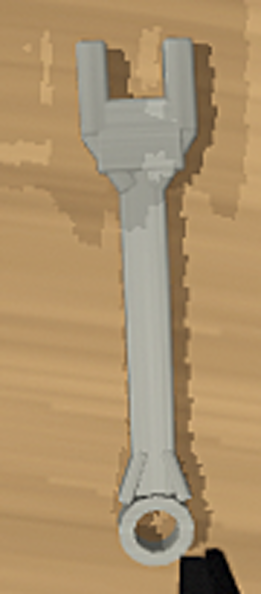

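View pics/t7z.png

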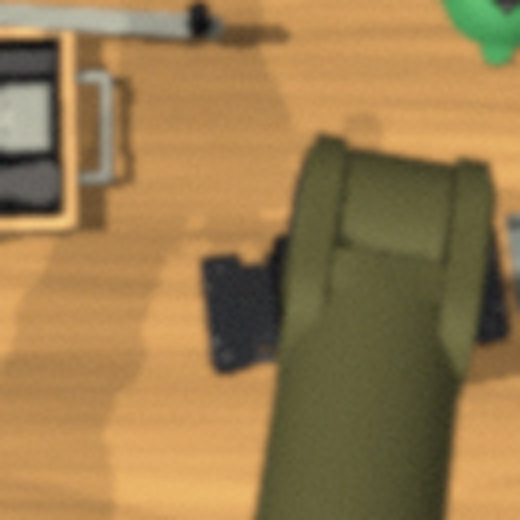

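>>> drive_tool:
  commands:
    - [0, 0, 0, 0, 0, -3.4, 0.45]
    - [1.3, 0.8, 0, 0, 0, 0, 0.45]
    - [1.4, 0.9, 0, 0, 0, 0, 0.45]
    - [1.33, 0.79, 0, 0, 0, 0, 0.45]
    - [0, 0, 2.5, 0, 0, 0, 0.45]
    - [0, 0, 2.5, 0, 0, 0, 0.45]
    - [0, 0, 2.5, 0, 0, 0, 0.45]
    - [0, 0, 1.5, 0, 0, 0, 0.45]
    - [0, 0, 0, 0, 0, 0, 0.45]
    - [0, 0, 0, 0, 0, 0, 0.45]

```text
time_s: 10.77
tool_pos: [0.498, -0.1086, 0.1229]
tool_rot: [-179.9, 0.1, 11.3]
force: [-0.2, -0.3, -0.3]
grip_width: 0.039
```

```bash
python3 - <<'E'
from h import *
st(); snap('wrist','w8')
E
```

```text
t 10.7667 pos [ 0.498  -0.1086  0.1229] rot [-179.8752    0.1077   11.3102] grip 0.039000212531042446 F [-0.1971 -0.3159 -0.3131] q [ 38.7122  12.9468 -32.0874 112.6237   8.0801  56.7601 -75.8715]
```

View pics/w8.png

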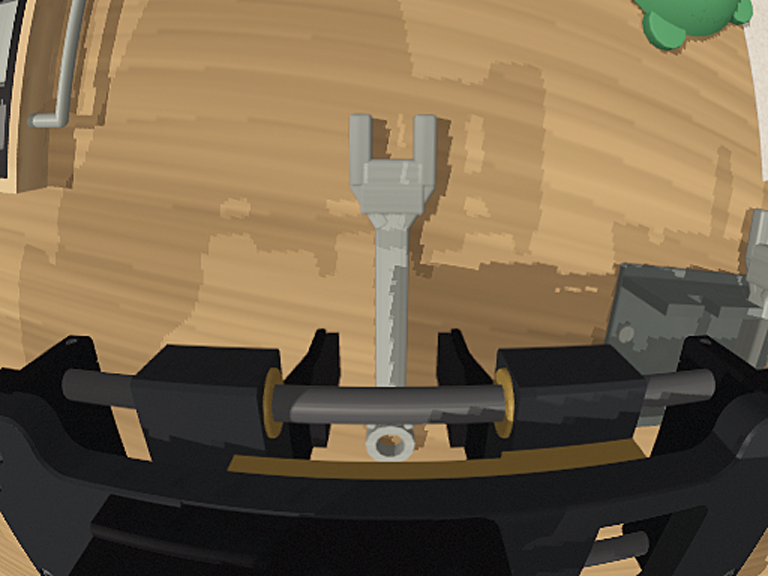

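>>> drive_tool:
  commands:
    - [0, 0, 1.5, 0, 0, 0, 0.45]
    - [0, 0, 1.5, 0, 0, 0, 0.45]
    - [0, 0, 1.2, 0, 0, 0, 0.45]
    - [0, 0, 0.7, 0, 0, 0, 0.45]
    - [0, 0, 0, 0, 0, 0, 0.45]
    - [0, 0, 0, 0, 0, 0, 0]
    - [0, 0, 0, 0, 0, 0, 0]
    - [0, 0, 0, 0, 0, 0, 0]
    - [0, 0, 0, 0, 0, 0, 0]
    - [0, 0, 0, 0, 0, 0, 0]
    - [0, 0, 0, 0, 0, 0, 0]
    - [0, 0, 0, 0, 0, 0, 0]
  force: 35

```text
time_s: 11.82
tool_pos: [0.4986, -0.1099, 0.0755]
tool_rot: [180.0, -0.0, 11.2]
force: [-0.5, 0.7, 2.7]
grip_width: 0.0148
```

```bash
python3 - <<'E'
from h import *
st()
E
```

```text
t 11.8167 pos [ 0.4986 -0.1099  0.0755] rot [179.9652  -0.0407  11.2077] grip 0.014788801778299929 F [-0.4789  0.6937  2.7002] q [ 37.4801  17.0274 -31.0917 114.5277  11.2037  51.2658 -78.3375]
```

>>> drive_tool:
  commands:
    - [0, 0, 0, 0, 0, 0, 0.3]
    - [0, 0, 0, 0, 0, 0, 0.3]
    - [0, 0, 0.2, 0, 0, 0, 0.3]
    - [0, 0, 0.15, 0, 0, 0, 0.3]
    - [0, 0, 0, 0, 0, 0, 0.3]
    - [0, 0, 0, 0, 0, 0, 0.3]
  force: 35

```text
time_s: 12.32
tool_pos: [0.4979, -0.1098, 0.0711]
tool_rot: [-180.0, 0.0, 11.2]
force: [0.2, -0.5, -0.4]
grip_width: 0.0261
```

```bash
python3 - <<'E'
from h import *
st()
E
```

```text
t 12.3167 pos [ 0.4979 -0.1098  0.0711] rot [-179.9803    0.0397   11.2137] grip 0.026079520454606906 F [ 0.2105 -0.5302 -0.3612] q [ 37.3592  17.4135 -30.9799 114.7005  11.4484  50.8581 -78.5259]
```

>>> drive_tool:
  commands:
    - [0, 0, -0.1, 0, 0, 0, 0]
    - [0, 0, 0, 0, 0, 0, 0]
    - [0, 0, 0, 0, 0, 0, 0]
    - [0, 0, 0, 0, 0, 0, 0]
    - [0, 0, 0, 0, 0, 0, 0]
    - [0, 0, 0, 0, 0, 0, 0]
    - [0, 0, 0, 0, 0, 0, 0]
  force: 35

```text
time_s: 12.9
tool_pos: [0.4983, -0.1098, 0.0726]
tool_rot: [180.0, -0.0, 11.2]
force: [-0.1, 1.2, 0.8]
grip_width: 0.0152
```

```bash
python3 - <<'E'
from h import *
st()
E
```

```text
t 12.9 pos [ 0.4983 -0.1098  0.0726] rot [179.9852  -0.0159  11.2148] grip 0.01522060007752674 F [-0.1484  1.1759  0.8295] q [ 37.3939  17.2839 -31.0172 114.6356  11.3779  50.9705 -78.4714]
```

>>> drive_tool:
  commands:
    - [0, 0, -0.5, 0, 0, 0, 0]
    - [0, 0, -1.5, 0, 0, 0, 0]
    - [0, 0, -2.5, 0, 0, 0, 0]
    - [0, 0, -2.5, 0, 0, 0, 0]
    - [0, 0, -2.5, 0, 0, 0, 0]
    - [0, 0, -2.5, 0, 0, 0, 0]
    - [0, 0, -2.5, 0, 0, 0, 0]
    - [0, 0, -1.5, 0, 0, 0, 0]
    - [0, 0, 0, 0, 0, 0, 0]
    - [0, 0, 0, 0, 0, 0, 0]

```text
time_s: 13.73
tool_pos: [0.4982, -0.1098, 0.2327]
tool_rot: [179.9, -0.0, 11.2]
force: [-0.5, -0.1, -1.9]
grip_width: 0.0155
```

```bash
python3 - <<'E'
from h import *
st(); snap('wrist','w9')
E
```

```text
t 13.7333 pos [ 0.4982 -0.1098  0.2327] rot [179.948   -0.0371  11.2138] grip 0.015502647696484493 F [-0.5078 -0.1449 -1.9442] q [ 40.7631   5.4753 -32.8235 106.3135   3.214   69.0591 -71.8743]
```

View pics/w9.png

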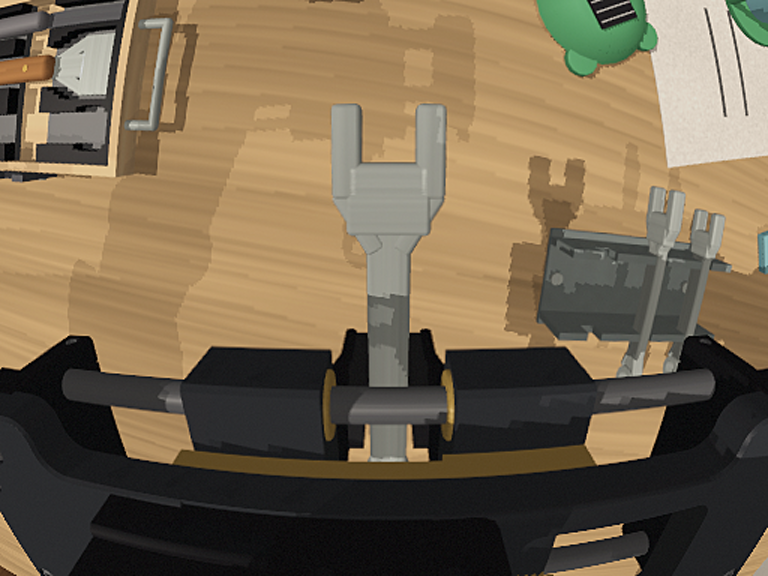

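```bash
python3 - <<'E'
from h import *
c=load('w9'); o=env.get_obs(); R=Rn.from_euler('xyz',o['tool_rot'],degrees=True)
for p,z in [((388.5,104),.171),((388.5,263),.170),((388,330),.170)]:
    print(R.inv().apply(atz(c,px(*p),z,True)-o['tool_pos'])*1e3)
E
```

```text
[95.67903399  0.72277516 60.36460143]
[39.72346007  0.76582367 61.44378896]
[13.75627675  0.60095444 61.48059851]
```

>>> drive_tool:
  commands:
    - [0, 0, 0, 0, 0, -5, 0]
    - [0, 0, 0, 0, 0, -7, 0]
    - [0, 0, 0, 0, 0, -7, 0]
    - [0, 0, 0, 0, 0, -7, 0]
    - [0, 0, 0, 0, 0, -7, 0]
    - [0, 0, 0, 0, 0, -7, 0]
    - [0, 0, 0, 0, 0, -7, 0]
    - [0, 0, 0, 0, 0, -7, 0]
    - [0, 0, 0, 0, 0, -7, 0]
    - [0, 0, 0, 0, 0, -7, 0]
    - [0, 0, 0, 0, 0, -7, 0]
    - [0, 0, 0, 0, 0, -6, 0]
    - [1.4, 0.7, -0.5, 0, 0, 0, 0]
    - [2, 1, -0.5, 0, 0, 0, 0]
    - [2, 1, -0.5, 0, 0, 0, 0]
    - [2, 1, -0.5, 0, 0, 0, 0]
    - [2, 1, -0.5, 0, 0, 0, 0]
    - [1.4, 0.7, 0, 0, 0, 0, 0]
    - [0, 0, 0, 0, 0, 0, 0]
    - [0, 0, 0, 0, 0, 0, 0]

```text
time_s: 15.45
tool_pos: [0.5471, 0.0011, 0.2555]
tool_rot: [-179.8, -0.0, 92.4]
force: [-0.4, -0.7, -1.6]
grip_width: 0.0153
```

```bash
python3 - <<'E'
from h import *
st(); snap('wrist','w10')
E
```

```text
t 15.45 pos [0.5471 0.0011 0.2555] rot [-179.8018   -0.0491   92.3619] grip 0.015348470629346685 F [-0.4177 -0.7149 -1.5886] q [ 35.2855  10.8753 -42.3605  99.4236   7.5795  72.8345  -6.4702]
```

View pics/w10.png

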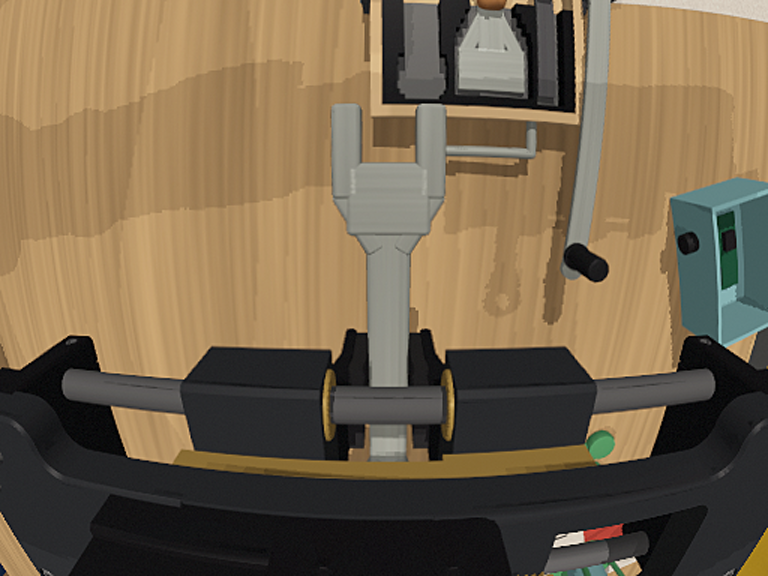

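>>> drive_tool:
  commands:
    - [1.5, -0.6, -0.6, 0, 0, 0, 0]
    - [2, -0.9, -0.6, 0, 0, 0, 0]
    - [2, -0.9, -0.6, 0, 0, 0, 0]
    - [2, -0.9, -0.6, 0, 0, 0, 0]
    - [1.5, -0.6, -0.6, 0, 0, 0, 0]
    - [0, 0, 0, 0, 0, 0, 0]
    - [0, 0, 0, 0, 0, 0, 0]

```text
time_s: 16.08
tool_pos: [0.5054, 0.0887, 0.2878]
tool_rot: [179.9, 0.1, 92.3]
force: [-0.3, -1.2, -2.1]
grip_width: 0.0154
```

```bash
python3 - <<'E'
from h import *
st(); snap('wrist','w11')
E
```

```text
t 16.0833 pos [0.5054 0.0887 0.2878] rot [179.9452   0.0829  92.2584] grip 0.015359233048325802 F [-0.2625 -1.2347 -2.0843] q [ 31.6299   4.566  -46.3344 101.3655   3.5063  75.4687 -13.2339]
```

View pics/w11.png

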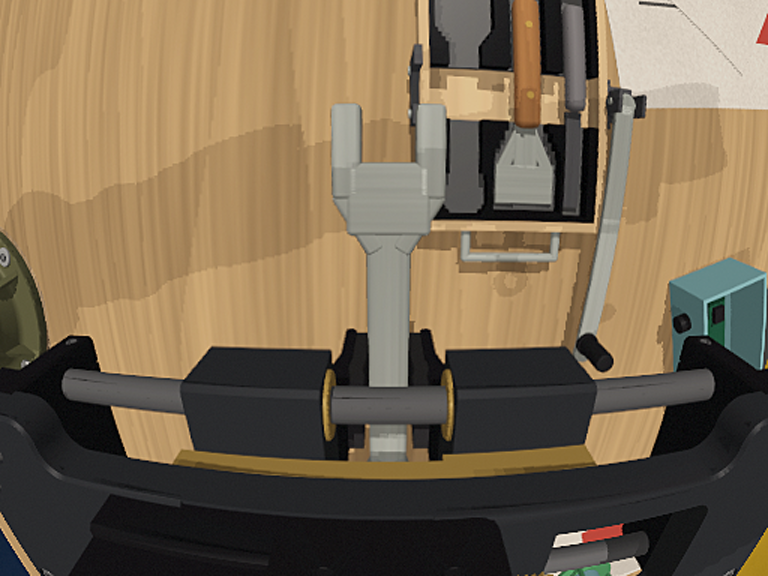

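>>> drive_tool:
  commands:
    - [1.5, -0.3, 0, 0, 0, 0, 0]
    - [2, -0.4, 0, 0, 0, 0, 0]
    - [2, -0.4, 0, 0, 0, 0, 0]
    - [1.5, -0.3, 0, 0, 0, 0, 0]
    - [0, 0, 0, 0, 0, 0, 0]
    - [0, 0, 0, 0, 0, 0, 0]

```text
time_s: 16.63
tool_pos: [0.4891, 0.157, 0.2869]
tool_rot: [-180.0, 0.0, 92.2]
force: [-0.4, -0.2, -2.2]
grip_width: 0.0154
```

```bash
python3 - <<'E'
from h import *
st(); snap('wrist','w12')
i=np.load('pics/w12.npz')['img'][0:200,250:450]; cv2.imwrite('pics/w12z.png',cv2.resize(i,None,fx=3,fy=3,interpolation=cv2.INTER_CUBIC))
E
```

```text
t 16.6333 pos [0.4891 0.157  0.2869] rot [-179.9568    0.0401   92.1998] grip 0.015356209747049118 F [-0.3507 -0.1559 -2.2322] q [ 26.8419   5.1768 -49.7178 101.2143   4.0997  75.5236 -21.5908]
```

View pics/w12z.png

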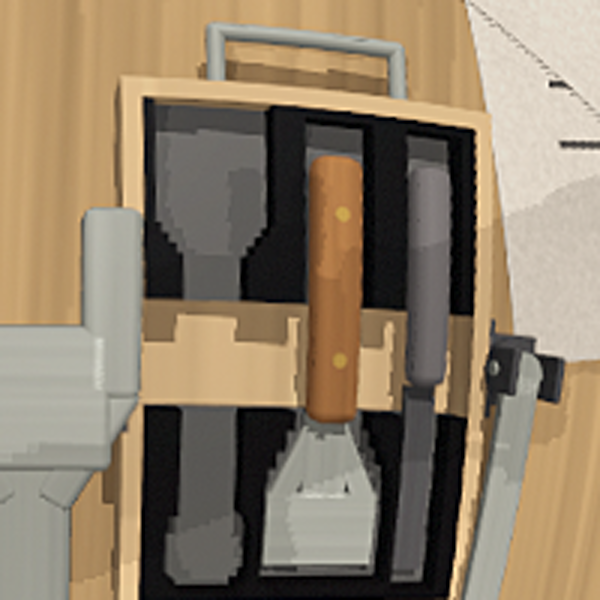

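View pics/w12.png

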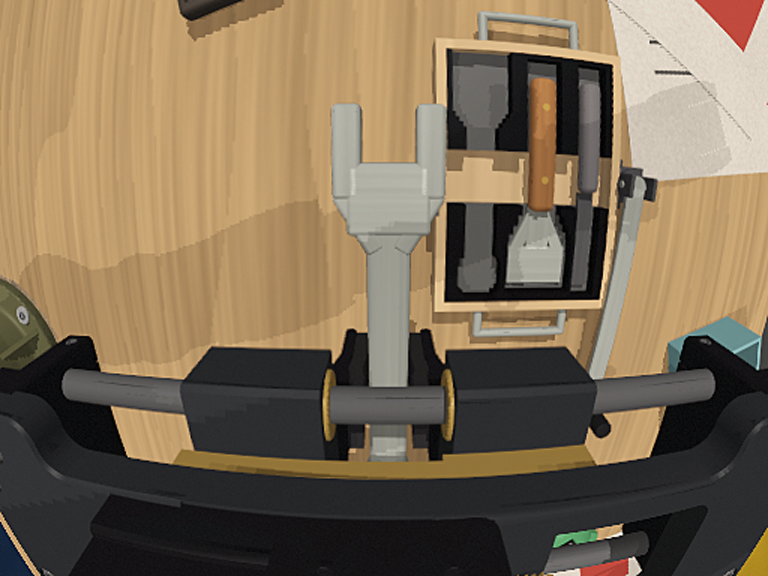

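```bash
python3 - <<'E'
from h import *
i=np.load('pics/w12.npz')['img'][125:225,280:420]; cv2.imwrite('pics/w12y.png',cv2.resize(i,None,fx=5,fy=5,interpolation=cv2.INTER_CUBIC))
E
```

```text
(no output)
```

View pics/w12y.png

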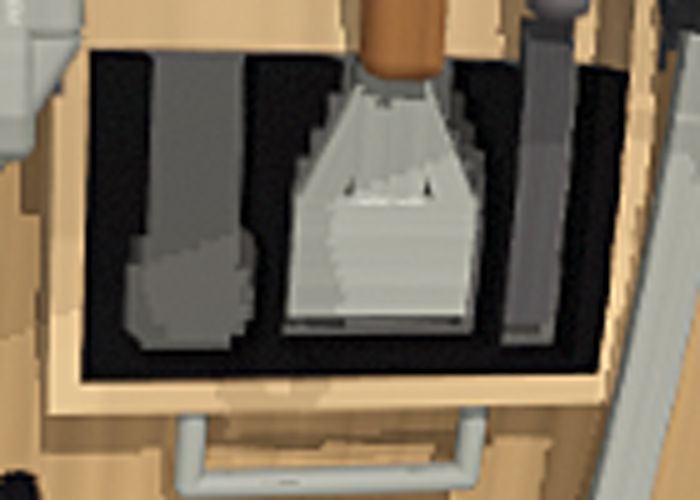

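```bash
cat > fit.py <<'E'
from h import *
from scipy.optimize import least_squares
c=load('w12')
a=lambda u,v:((u+.5)/3-.5+250,(v+.5)/3-.5)
b=lambda u,v:((u+.5)/5-.5+280,(v+.5)/5-.5+125)
pts=[(a(118,77),(-.08,.112)),(a(491,114),(.08,.112)),(b(47,415),(-.08,-.112)),(b(603,404),(.08,-.112))]
uv=np.array([p[0] for p in pts]); X=np.array([p[1] for p in pts])
def tr(t,P,z):
    cs,sn=np.cos(t[2]),np.sin(t[2]); P=np.atleast_2d(P)
    return np.c_[t[0]+cs*P[:,0]-sn*P[:,1],t[1]+sn*P[:,0]+cs*P[:,1],np.full(len(P),z)]
r=least_squares(lambda t:(proj(c,tr(t,X,.028),True)-uv).ravel(),[.604,.222,.03])
t=r.x
if __name__=='__main__':
    print(t,np.degrees(t[2]),'res',r.fun.reshape(-1,2))
    for u in uv: print(atz(c,u,.028,True))
    for n,p in [('tr- L',b(90,50)),('tr- M',b(250,53)),('tr+ L',a(148,300)),('tr+ M',a(300,305)),('foam BL',b(84,381)),('foam BR',b(597,373)),('foam TL',a(145,97)),('foam TR',a(476,131))]:
        w=atz(c,p,.028,True)[:2]-t[:2]; cs,sn=np.cos(t[2]),np.sin(t[2]); print(n,(cs*w[0]+sn*w[1])*1e3,(-sn*w[0]+cs*w[1])*1e3)
    P=tr(t,[[-.043,0],[.092,0],[-.083,0]],.0195); print('pocket,pivot,notch',P)
    # top camera comparison
    f=lambda u,v:((u+.5)/5.5-.5+130,(v+.5)/5.5-.5+115)
    U=np.array([f(88,128),f(487,127),f(492,400),f(90,404)]); XX=np.array([(.08,.112),(.08,-.112),(-.08,-.112),(-.08,.112)])
    r2=least_squares(lambda q:(proj(C['top'],tr(q,XX,.028))-U).ravel(),[.604,.222,.03]); print('top',r2.x,np.degrees(r2.x[2]))
E
python3 fit.py
```

```text
[0.60194876 0.22030047 0.04305932] 2.467117028460511 res [[ 0.18791789 -0.32428894]
 [-0.51038361  0.33036562]
 [-1.51536155  0.02270075]
 [ 2.15238801  0.28854614]]
[0.51699526 0.3283265  0.028     ]
[0.67781954 0.33625212 0.028     ]
[0.52876963 0.10505796 0.028     ]
[0.68315606 0.11219785 0.028     ]
tr- L -69.79705504784135 -19.81536238573218
tr- M -30.654073864792302 -19.84435938169076
tr+ L -68.70164755105365 21.847931262140722
tr+ M -6.7416256979856835 22.235538856407228
foam BL -68.96270852546657 -102.93202388212177
foam BR 73.13701345814032 -102.5076083449321
foam TL -69.75287404007408 103.59976849596498
foam TR 73.02484906806657 103.70437221288363
pocket,pivot,notch [[0.55898861 0.21844949 0.0195    ]
 [0.69386348 0.2242607  0.0195    ]
 [0.51902569 0.21672765 0.0195    ]]
top [0.60455437 0.22181984 0.03415919] 1.9571772545357897
```

>>> drive_tool:
  commands:
    - [0.8, 1, 0, 0, 0, 0, 0]
    - [1.5, 1.8, 0, 0, 0, 0, 0]
    - [1.5, 1.8, 0, 0, 0, 0, 0]
    - [1.3, 1.7, 0, 0, 0, 0, 0]
    - [0.82, 1.07, 0, 0, 0, -0.1, 0]
    - [0, 0, 2, 0, 0, 0, 0]
    - [0, 0, 3, 0, 0, 0, 0]
    - [0, 0, 3, 0, 0, 0, 0]
    - [0, 0, 3, 0, 0, 0, 0]
    - [0, 0, 3, 0, 0, 0, 0]
    - [0, 0, 2, 0, 0, 0, 0]
    - [0, 0, 0, 0, 0, 0, 0]
    - [0, 0, 0, 0, 0, 0, 0]
    - [0, 0, 0, 0, 0, 0, 0]

```text
time_s: 17.85
tool_pos: [0.5616, 0.2193, 0.1286]
tool_rot: [179.9, -0.0, 92.2]
force: [-0.3, 0.3, -1.1]
grip_width: 0.0156
```

```bash
python3 - <<'E'
from h import *
st(); snap('wrist','w13'); snap('scene','s13')
i=np.load('pics/s13.npz')['img'][180:300,240:420]; cv2.imwrite('pics/s13z.png',cv2.resize(i,None,fx=4.4,fy=4.4,interpolation=cv2.INTER_CUBIC))
E
```

```text
t 17.85 pos [0.5616 0.2193 0.1286] rot [179.9025  -0.0109  92.2102] grip 0.015574034698053121 F [-0.3217  0.3184 -1.0796] q [ 13.3409  27.3601 -46.2536  99.2124  21.9594  62.795  -37.7185]
```

View pics/w13.png

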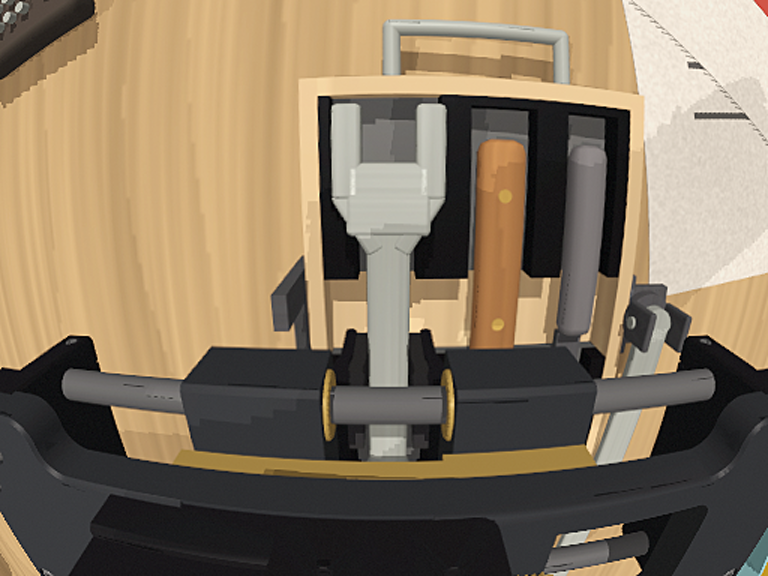

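View pics/s13z.png

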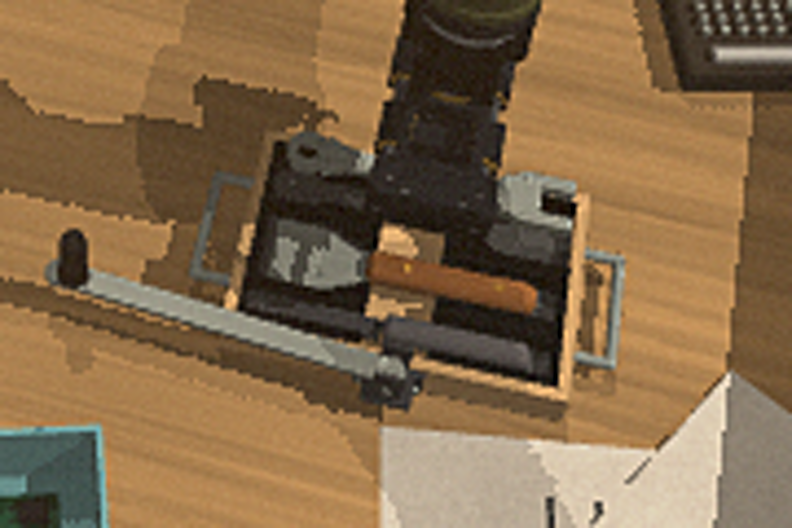

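```bash
python3 - <<'E'
from h import *
i=np.load('pics/w13.npz')['img'][40:200,190:440]; cv2.imwrite('pics/w13z.png',cv2.resize(i,None,fx=3.2,fy=3.2,interpolation=cv2.INTER_CUBIC))
E
```

```text
(no output)
```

View pics/w13z.png

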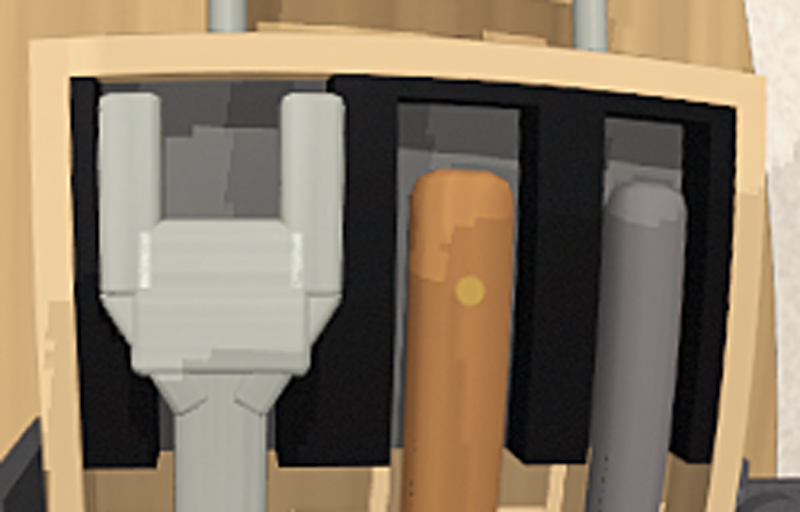

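```bash
python3 - <<'E'
from h import *
c=load('w13'); o=env.get_obs(); R=Rn.from_euler('xyz',o['tool_rot'],degrees=True)
a=lambda u,v:((u+.5)/3.2-.5+190,(v+.5)/3.2-.5+40)
for n,p,z in [('jawL',(98,90),.028),('jawR',(331,88),.028),('end',(215,82),.028),('nL',(157,466),.028),('nR',(278,466),.028),('rimTL',(30,40),.028),('rimTR',(767,75),.028),('foamTL',(70,77),.028),('foamTR',(737,107),.028),('spJaw',(221,94),.067),('spShank',(221,466),.0655)]:
    w=atz(c,a(*p),z,True); print(n,w,R.inv().apply(w-o['tool_pos'])*1e3)
E
```

```text
jawL [0.53277689 0.31888011 0.028     ] [ 99.81686992 -25.24731346 101.34874673]
jawR [0.5791306  0.32103375 0.028     ] [100.13903305  21.15503688 101.49730721]
end [0.55602667 0.32101328 0.028     ] [101.03059643  -1.93157715 101.42397658]
nL [0.54682049 0.2412317  0.028     ] [ 21.67462297 -14.27973212 101.3405188 ]
nR [0.57235439 0.24222372 0.028     ] [ 21.65792693  11.27330274 101.42222114]
rimTL [0.51853157 0.32939209 0.028     ] [110.88297688 -39.06652516 101.31068851]
rimTR [0.6780505  0.33723816 0.028     ] [112.4259689  120.63697113 101.82223138]
foamTL [0.52701627 0.32156345 0.028     ] [102.7255161  -30.89750257 101.33229068]
foamTR [0.67028105 0.32843674 0.028     ] [103.93811251 112.52620085 101.79159218]
spJaw [0.5574132  0.31443831 0.067     ] [94.42763038 -0.68095274 62.4241116 ]
spShank [0.5598378  0.25271568 0.0655    ] [32.65657854 -0.69941488 63.88983263]
```

>>> drive_tool:
  commands:
    - [0.1, -0.1, 0, 0, 0, 0, 0]
    - [0, 0, 1, 0, 0, 0, 0]
    - [0, 0, 1, 0, 0, 0, 0]
    - [0, 0, 0.6, 0, 0, 0, 0]
    - [0, 0, 0, 0, 0, 0, 0]
    - [0, 0, 0, 0, 0, 0, 0]

```text
time_s: 18.45
tool_pos: [0.5586, 0.2208, 0.1005]
tool_rot: [-179.9, 0.0, 92.3]
force: [0.2, 0.1, -1.3]
grip_width: 0.0153
```

```bash
python3 - <<'E'
from h import *
st(); snap('wrist','w14')
i=np.load('pics/w14.npz')['img'][40:240,190:440]; cv2.imwrite('pics/w14z.png',cv2.resize(i,None,fx=3,fy=3,interpolation=cv2.INTER_CUBIC))
E
```

```text
t 18.45 pos [0.5586 0.2208 0.1005] rot [-179.9       0.0225   92.3239] grip 0.015338625065861745 F [ 0.2345  0.1232 -1.3417] q [ 12.3396  29.1783 -45.3014 100.5261  23.48    60.3135 -38.938 ]
```

View pics/w14z.png

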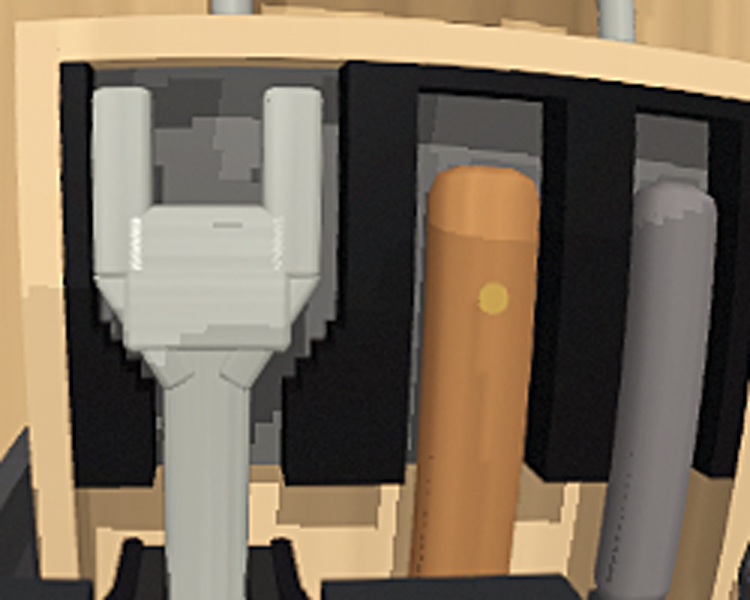

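```bash
python3 - <<'E'
from h import *
c=load('w14'); o=env.get_obs(); R=Rn.from_euler('xyz',o['tool_rot'],degrees=True); print(o['tool_pos'])
a=lambda u,v:((u+.5)/3-.5+190,(v+.5)/3-.5+40)
for n,p,z in [('jawL',(92,80),.028),('jawR',(341,80),.028),('end',(215,68),.028),('nL',(154,486),.028),('nR',(283,485),.028),('spJL',(92,100),.039),('spJR',(322.5,100),.039),('tip',(208,88),.039),('shL',(166,486),.0375),('shR',(248.5,486),.0375)]:
    w=atz(c,a(*p),z,True); print(n,w,R.inv().apply(w-o['tool_pos'])*1e3)
E
```

```text
[0.55896081 0.22105016 0.10102486]
jawL [0.53306321 0.3180603  0.028     ] [ 97.98355866 -21.88580715  73.03777546]
jawR [0.57824239 0.32004287 0.028     ] [98.13225674 23.33659091 73.00294049]
end [0.55528125 0.32085242 0.028     ] [99.87233306  0.42718245 73.02051436]
nL [0.54674373 0.24097461 0.028     ] [ 20.4064708  -11.34274683  73.03278895]
nR [0.5719736  0.24223066 0.028     ] [20.63830022 13.91729767 73.01332504]
spJL [0.53466459 0.313331   0.039     ] [ 93.1927576  -20.48601573  62.03688762]
spJR [0.57368144 0.31493365 0.039     ] [93.21176623 18.56372331 62.00681189]
tip [0.55423118 0.31589672 0.039     ] [94.96284717 -0.83147315 62.02167877]
shL [0.54943818 0.24445949 0.0375    ] [23.77883333 -8.51650689 63.53047323]
shR [0.56463193 0.2450971  0.0375    ] [23.79973306  6.69060318 63.51876031]
```

>>> drive_tool:
  commands:
    - [0, 0.18, 0, 0, 0, 0, 0]
    - [0, 0, 0.5, 0, 0, 0, 0]
    - [0, 0, 0.4, 0, 0, 0, 0]
    - [0, 0, 0, 0, 0, 0, 0]
    - [0, 0, 0, 0, 0, 0, 0]
    - [0, 0, 0, 0, 0, 0, 0]

```text
time_s: 19.0
tool_pos: [0.5609, 0.2211, 0.0924]
tool_rot: [-180.0, 0.0, 92.3]
force: [0.6, -0.6, -1.2]
grip_width: 0.0156
```

```bash
python3 - <<'E'
from h import *
st(); snap('wrist','w15')
i=np.load('pics/w15.npz')['img'][40:240,190:440]; cv2.imwrite('pics/w15z.png',cv2.resize(i,None,fx=3,fy=3,interpolation=cv2.INTER_CUBIC))
E
```

```text
t 19.0 pos [0.5609 0.2211 0.0924] rot [-179.9925    0.005    92.3159] grip 0.015553939743303756 F [ 0.618  -0.5861 -1.1904] q [ 11.9728  29.9291 -44.8903 100.567   24.1003  59.5843 -39.2802]
```

View pics/w15z.png

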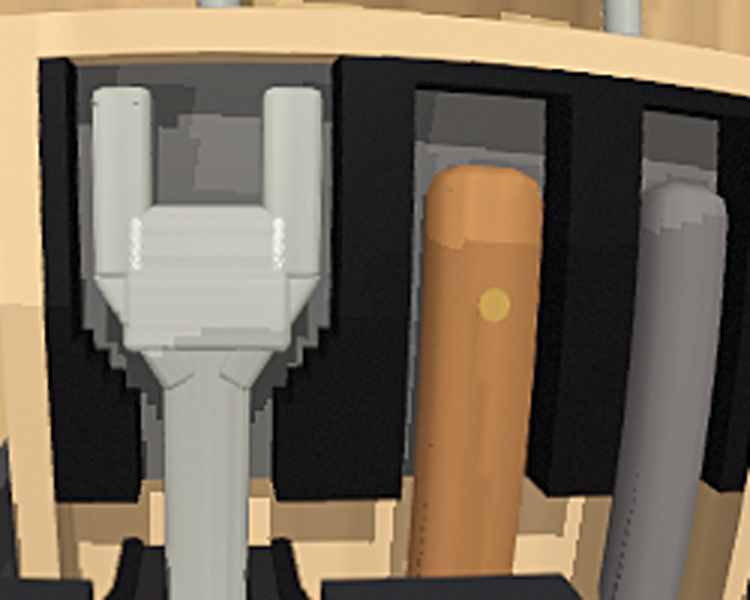

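>>> drive_tool:
  commands:
    - [0, 0, 0.3, 0, 0, 0, 0]
    - [0, 0, 0.25, 0, 0, 0, 0]
    - [0, 0, 0, 0, 0, 0, 0]
    - [0, 0, 0, 0, 0, 0, 0]
    - [0, 0, 0, 0, 0, 0, 0]

```text
time_s: 19.47
tool_pos: [0.5609, 0.2211, 0.0868]
tool_rot: [-180.0, 0.0, 92.3]
force: [-0.3, 0.3, -1.7]
grip_width: 0.0156
```

```bash
python3 - <<'E'
from h import *
st()
E
```

```text
t 19.4667 pos [0.5609 0.2211 0.0868] rot [-179.9926    0.0054   92.3178] grip 0.015553343931136112 F [-0.3427  0.2948 -1.6685] q [ 11.7791  30.3224 -44.6585 100.7613  24.4358  59.0802 -39.5114]
```

>>> drive_tool:
  commands:
    - [0, 0, 0.1, 0, 0, 0, 0]
    - [0, 0, 0, 0, 0, 0, 0]
    - [0, 0, 0, 0, 0, 0, 0.22]
    - [0, 0, 0, 0, 0, 0, 0.24]
    - [0, 0, 0, 0, 0, 0, 0.26]
    - [0, 0, 0, 0, 0, 0, 0.26]
    - [0, 0, 0, 0, 0, 0, 0.26]
    - [0, 0, -0.5, 0, 0, 0, 0.26]
    - [0, 0, -1, 0, 0, 0, 0.26]
    - [0, 0, -1.5, 0, 0, 0, 0.26]
    - [0, 0, -2, 0, 0, 0, 0.26]
    - [0, 0, -2, 0, 0, 0, 0.26]
    - [0, 0, -2, 0, 0, 0, 0.4]
    - [0, 0, -2, 0, 0, 0, 0.4]
    - [0, 0, 0, 0, 0, 0, 0.4]
    - [0, 0, 0, 0, 0, 0, 0.4]

```text
time_s: 20.8
tool_pos: [0.5618, 0.2217, 0.1985]
tool_rot: [179.8, -0.0, 92.3]
force: [0.0, 0.1, -0.4]
grip_width: 0.0337
```

```bash
python3 - <<'E'
from h import *
st(); snap('wrist','w16'); snap('scene','s16')
i=np.load('pics/s16.npz')['img'][180:300,240:420]; cv2.imwrite('pics/s16z.png',cv2.resize(i,None,fx=4.4,fy=4.4,interpolation=cv2.INTER_CUBIC))
E
```

```text
t 20.8 pos [0.5618 0.2217 0.1985] rot [179.7624  -0.0345  92.3168] grip 0.033680781292374444 F [ 0.0368  0.0662 -0.3677] q [ 15.044   23.2174 -48.4452  95.506   18.4611  69.3921 -35.3051]
```

View pics/w16.png

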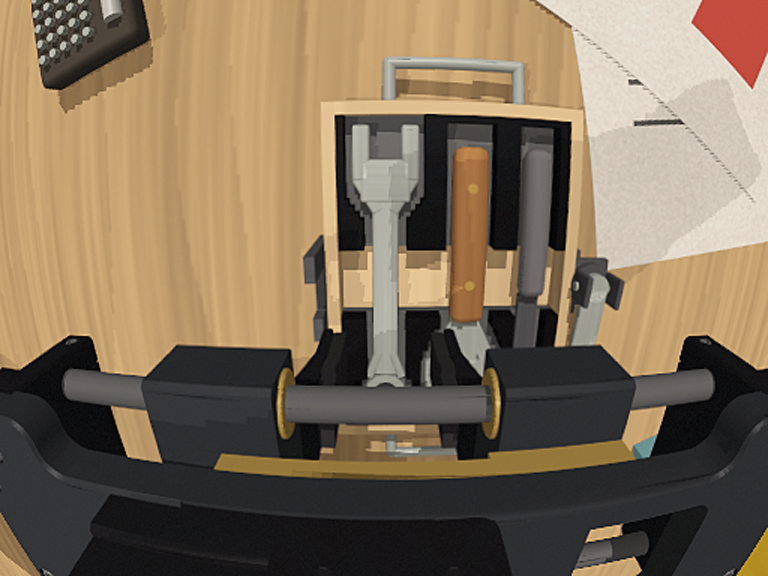

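View pics/s16z.png

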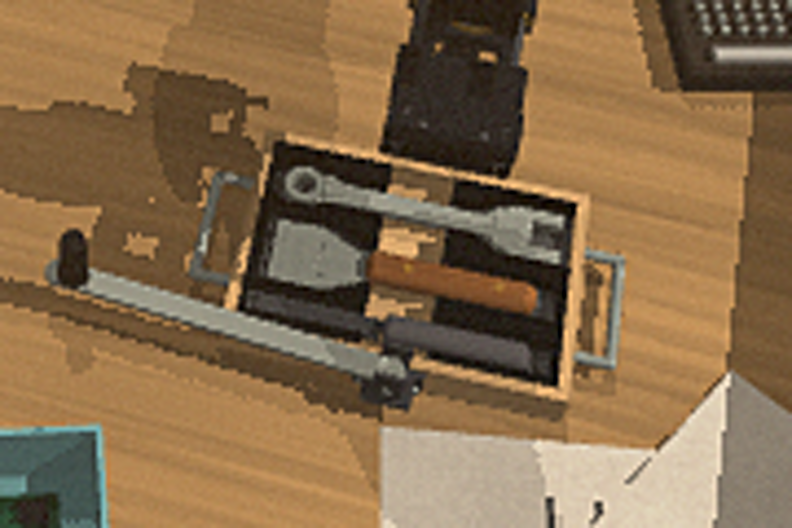

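```bash
python3 - <<'E'
from h import *
c=load('w16')
for n,p,z in [('tip',(388,124),.025),('shank',(385.5,270),.024),('end',(388,115),.028)]: print(n,atz(c,px(*p),z,True))
print('w10 knob top',atz(load('w10'),px(595,269),.082,True))
print('w11 knob top',atz(load('w11'),px(600,359),.082,True))
a=lambda u,v:((u+.5)/4.4-.5+240,(v+.5)/4.4-.5+180)
print('scene knob top',atz(C['scene'],a(73,235),.082), 'pivot scene',atz(C['scene'],a(390,370),.045))
print('pivot w16',atz(c,px(595,289),.042,True))
E
```

```text
tip [0.55791531 0.3167455  0.025     ]
shank [0.5600108  0.22781145 0.024     ]
end [0.55769496 0.3218824  0.028     ]
w10 knob top [0.68267316 0.01471716 0.082     ]
w11 knob top [0.67949254 0.01891351 0.082     ]
scene knob top [0.68472039 0.01253933 0.082     ] pivot scene [0.69882282 0.22422387 0.045     ]
pivot w16 [0.69256406 0.22611749 0.042     ]
```

>>> drive_tool:
  commands:
    - [-1.5, 0.8, 0, 0, 0, 0, 0.7]
    - [-2.5, 1.35, 0, 0, 0, 0, 0.7]
    - [-2.5, 1.35, 0, 0, 0, 0, 0.7]
    - [-2.5, 1.35, 0, 0, 0, 0, 0.7]
    - [-2.5, 1.35, 0, 0, 0, 0, 0.7]
    - [-2.5, 1.35, 0, 0, 0, 0, 0.7]
    - [-2.5, 1.35, 0, 0, 0, 0, 0.7]
    - [-2.5, 1.35, 0, 0, 0, 0, 0.7]
    - [-2.25, 1.23, 0, 0, 0, 0, 0.7]
    - [0, 0, 0, 0, 0, 5, 0.7]
    - [0, 0, 1, 0, 0, 0, 0.7]
    - [0, 0, 0, 0, 0, 0, 0.7]
    - [0, 0, 0, 0, 0, 0, 0.7]

```text
time_s: 21.98
tool_pos: [0.6828, 0.0149, 0.1841]
tool_rot: [-179.8, -0.0, 87.6]
force: [-1.0, 0.9, 0.2]
grip_width: 0.0609
```

```bash
python3 - <<'E'
from h import *
st(); snap('wrist','w17'); snap('scene','s17')
i=np.load('pics/s17.npz')['img'][150:300,200:420]; cv2.imwrite('pics/s17z.png',cv2.resize(i,None,fx=3.6,fy=3.6,interpolation=cv2.INTER_CUBIC))
E
```

```text
t 21.9833 pos [0.6828 0.0149 0.1841] rot [-179.797    -0.0337   87.5519] grip 0.06088142008566989 F [-1.0321  0.8585  0.2039] q [ 25.984   32.1586 -41.2808  84.0068  21.5649  72.1554 -20.0617]
```

View pics/w17.png

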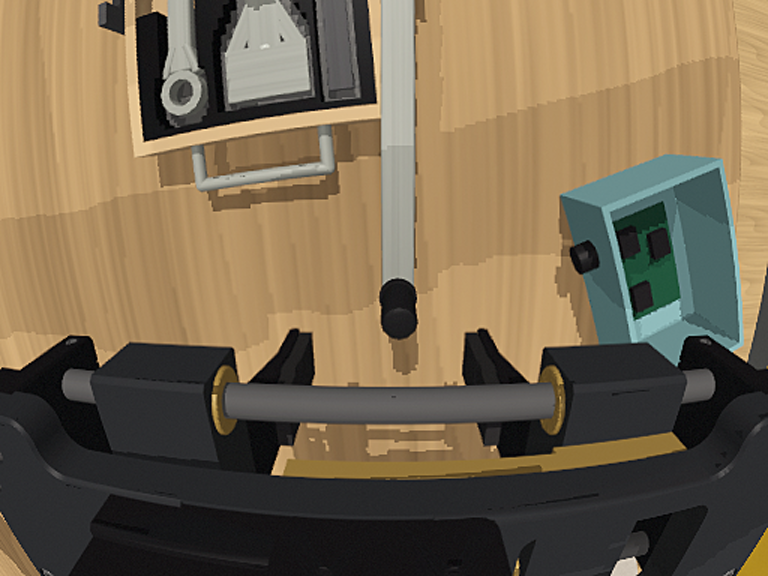

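View pics/s17z.png

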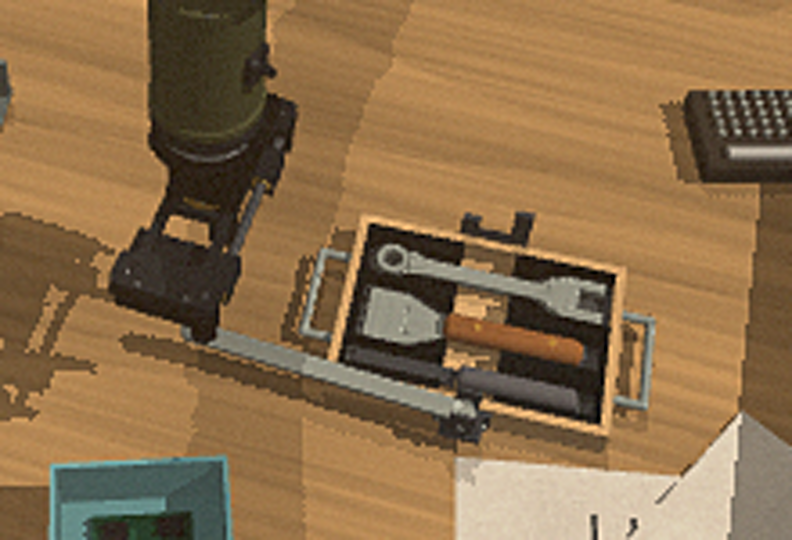

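```bash
python3 - <<'E'
from h import *
c=load('w17'); o=env.get_obs(); R=Rn.from_euler('xyz',o['tool_rot'],degrees=True)
for n,p,z in [('top',(399,321),.082),('base',(397.5,292),.044),('bar0',(398,250),.040),('bar1',(399,60),.040)]:
    w=atz(c,px(*p),z,True); print(n,w,R.inv().apply(w-o['tool_pos'])*1e3)
E
```

```text
top [0.68702642 0.01591196 0.082     ] [  0.96234894   3.55107944 103.49062688]
base [0.68699232 0.01781168 0.044     ] [  2.84275273   3.47631367 141.49152906]
bar0 [0.68815159 0.04042105 0.04      ] [ 25.47940864   3.66182414 145.5008974 ]
bar1 [0.69274463 0.14249166 0.04      ] [127.65314176   3.83972553 145.54388883]
```

>>> drive_tool:
  commands:
    - [0.15, 0.35, 0, 0, 0, 0, 0.6]
    - [0, 0, 1.5, 0, 0, 0, 0.6]
    - [0, 0, 2, 0, 0, 0, 0.6]
    - [0, 0, 2, 0, 0, 0, 0.6]
    - [0, 0, 1, 0, 0, 0, 0.6]
    - [0, 0, 0, 0, 0, 0, 0.6]
    - [0, 0, 0, 0, 0, 0, 0]
    - [0, 0, 0, 0, 0, 0, 0]
    - [0, 0, 0, 0, 0, 0, 0]
    - [0, 0, 0, 0, 0, 0, 0]
    - [0, 0, 0, 0, 0, 0, 0]
    - [0, 0, 0, 0, 0, 0, 0]
    - [0, 0, 0, 0, 0, 0, 0]
    - [0, 0, 0, 0, 0, 0, 0]
    - [0, 0, 0, 0, 0, 0, 0]
  force: 15

```text
time_s: 23.33
tool_pos: [0.6879, 0.0147, 0.1211]
tool_rot: [180.0, 0.0, 87.3]
force: [-0.1, -1.0, -0.2]
grip_width: 0.017
```

```bash
python3 - <<'E'
from h import *
st(); snap('wrist','w18')
E
```

```text
t 23.3333 pos [0.6879 0.0147 0.1211] rot [179.9848   0.0105  87.3106] grip 0.017011067559824174 F [-0.1013 -0.9545 -0.2358] q [ 24.878   35.8036 -39.6422  86.4465  24.0397  66.4523 -21.8097]
```

View pics/w18.png

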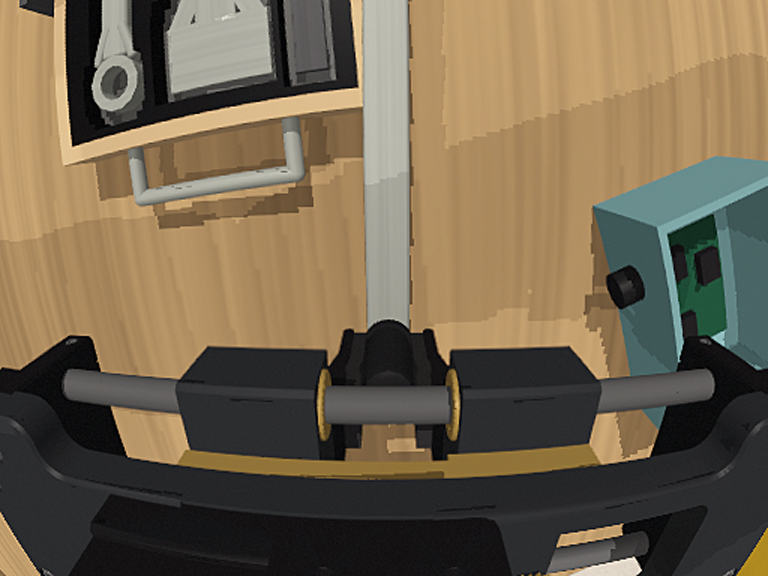

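>>> drive_tool:
  commands:
    - [0.05, 0, -0.4, 0, 0, 0, 0]
    - [0.1, 0, -0.7, 0, 0, 0, 0]
    - [0.15, 0, -0.8, 0, 0, 0, 0]
    - [0.2, 0, -0.8, 0, 0, 0, 0]
    - [0.2, 0, -0.8, 0, 0, 0, 0]
    - [0, 0, 0, 0, 0, 0, 0]
    - [0, 0, 0, 0, 0, 0, 0]
    - [0, 0, 0, 0, 0, 0, 0]

```text
time_s: 24.05
tool_pos: [0.6881, 0.0218, 0.1559]
tool_rot: [180.0, -0.0, 87.3]
force: [0.2, 0.6, -0.7]
grip_width: 0.0177
```

```bash
python3 - <<'E'
from h import *
st(); snap('scene','s19')
i=np.load('pics/s19.npz')['img'][150:300,200:420]; cv2.imwrite('pics/s19z.png',cv2.resize(i,None,fx=3.6,fy=3.6,interpolation=cv2.INTER_CUBIC))
E
```

```text
t 24.05 pos [0.6881 0.0218 0.1559] rot [179.9879  -0.0046  87.3135] grip 0.017693968896135545 F [ 0.25    0.6472 -0.7418] q [ 24.7827  34.0087 -40.5392  84.7805  22.8154  69.6289 -21.5656]
```

View pics/s19z.png

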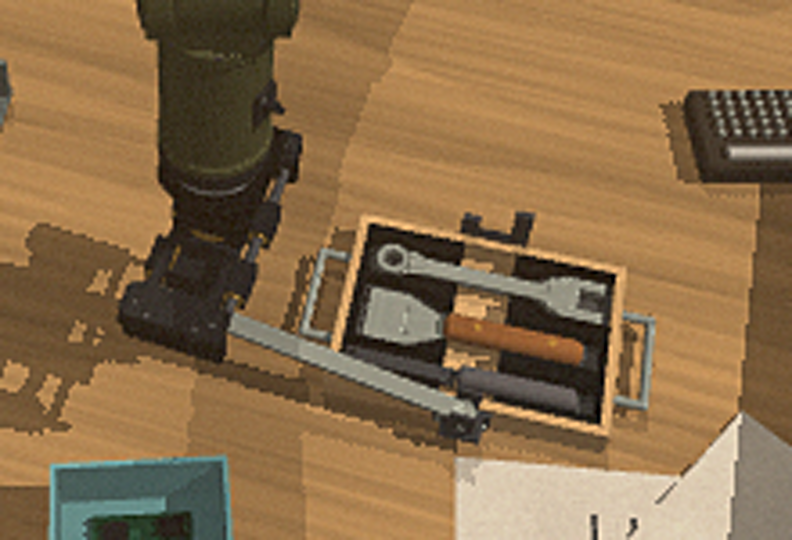

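>>> drive_tool:
  commands:
    - [0.03, -1.07, 0, 0, 0, 3, 0]
    - [0.05, -1.43, 0, 0, 0, 4, 0]
    - [0.08, -1.79, 0, 0, 0, 5, 0]
    - [0.08, -1.79, 0, 0, 0, 5, 0]
    - [0.08, -1.79, 0, 0, 0, 5, 0]
    - [0.08, -1.79, 0, 0, 0, 5, 0]
    - [0.08, -1.79, 0, 0, 0, 5, 0]
    - [0.08, -1.79, 0, 0, 0, 5, 0]
    - [0, 0, 0, 0, 0, 0, 0]
    - [0, 0, 0, 0, 0, 0, 0]

```text
time_s: 24.93
tool_pos: [0.566, 0.0686, 0.1558]
tool_rot: [180.0, 0.1, 50.4]
force: [-1.1, -2.4, -0.6]
grip_width: 0.0175
```

```bash
python3 - <<'E'
from h import *
o=st(); d=np.array([.6965,.2257])-o['tool_pos'][:2]; print(np.linalg.norm(d),np.degrees(np.arctan2(d[1],d[0]))); snap('wrist','w20')
E
```

```text
t 24.9333 pos [0.566  0.0686 0.1558] rot [179.9629   0.1005  50.4072] grip 0.01748191378340041 F [-1.0993 -2.3803 -0.6023] q [ 23.2291  19.0557 -38.4168 102.7046  13.2809  62.847  -59.3796]
0.20420439551669636 50.282772962878774
```

View pics/w20.png

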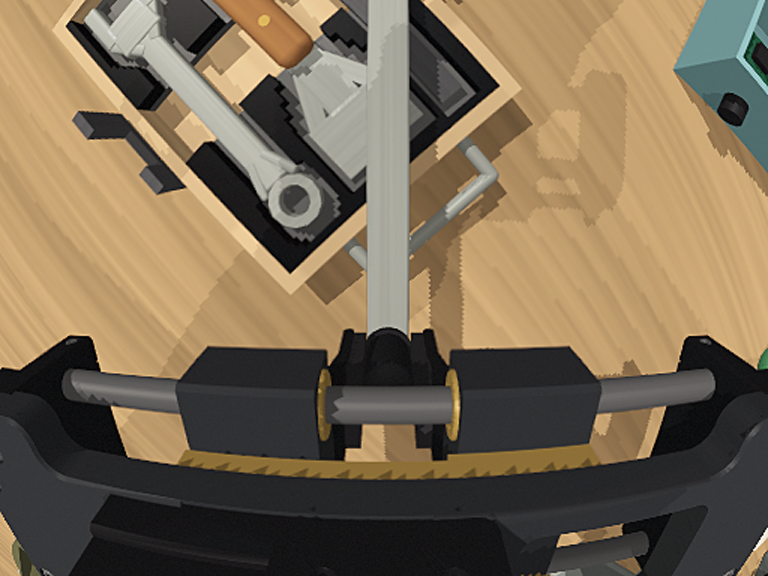

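>>> drive_tool:
  commands:
    - [0.05, -1.43, 0, 0, 0, 4, 0]
    - [0.08, -1.79, 0, 0, 0, 5, 0]
    - [0.08, -1.79, 0, 0, 0, 5, 0]
    - [0.08, -1.79, 0, 0, 0, 5, 0]
    - [0.08, -1.79, 0, 0, 0, 5, 0]
    - [0.08, -1.79, 0, 0, 0, 5, 0]
    - [0.08, -1.79, 0, 0, 0, 5, 0]
    - [0.08, -1.79, 0, 0, 0, 5, 0]
    - [0.05, -1.43, 0, 0, 0, 4, 0]
    - [0.02, -0.7, 0, 0, 0, 2, 0]
    - [0, 0, 0, 0, 0, 0, 0]
    - [0, 0, 0, 0, 0, 0, 0]

```text
time_s: 25.98
tool_pos: [0.4927, 0.2076, 0.1552]
tool_rot: [180.0, 0.2, 5.4]
force: [-6.4, -0.4, 0.5]
grip_width: 0.0176
```

```bash
python3 - <<'E'
from h import *
o=st(); d=np.array([.6965,.2257])-o['tool_pos'][:2]; print(np.linalg.norm(d),np.degrees(np.arctan2(d[1],d[0]))); snap('wrist','w21')
E
```

```text
t 25.9833 pos [0.4927 0.2076 0.1552] rot [179.9783   0.2095   5.4233] grip 0.01755285344745947 F [-6.4423 -0.3928  0.4952] q [   8.001    14.4976  -37.6311  107.5206    9.9466   61.4754 -118.132 ]
0.20456462690023444 5.085876624910648
```

View pics/w21.png

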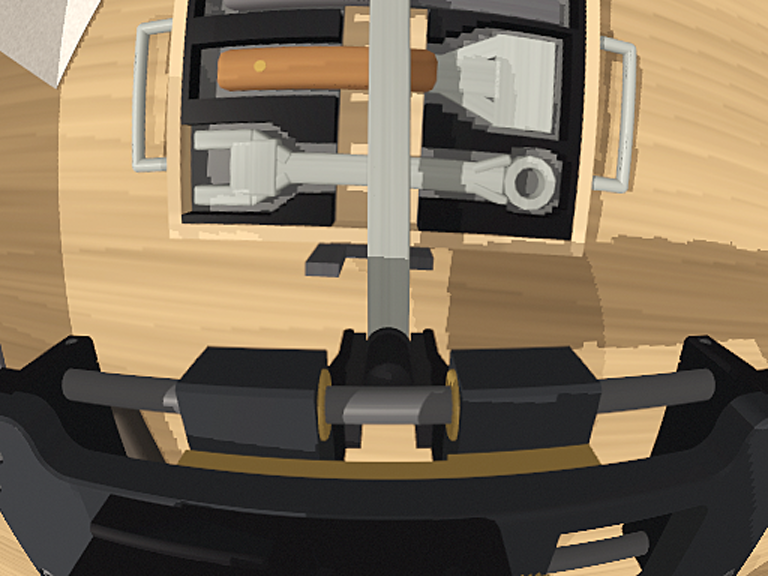

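```bash
python3 - <<'E'
from h import *
i=np.load('pics/w21.npz')['img'][130:220,180:310]; cv2.imwrite('pics/w21z.png',cv2.resize(i,None,fx=6,fy=6,interpolation=cv2.INTER_CUBIC))
E
```

```text
(no output)
```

View pics/w21z.png

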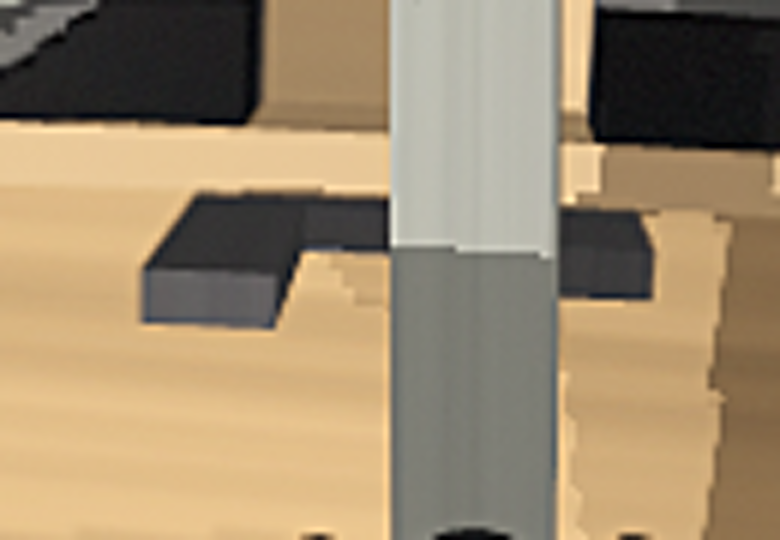

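```bash
python3 - <<'E'
from h import *
c=load('w21'); o=env.get_obs(); R=Rn.from_euler('xyz',o['tool_rot'],degrees=True)
a=lambda u,v:((u+.5)/6-.5+180,(v+.5)/6-.5+130)
for n,p,z in [('L in far',(283,272),.068),('L in near',(275,327),.068),('L out near',(142,324),.068),('R out near',(652,298),.050),('R out far',(652,247),.050),('notch floor left near',(301,252),.034),('barL',(391,270),.067),('barR',(556,270),.067)]:
    w=atz(c,a(*p),z,True); print(n,w,R.inv().apply(w-o['tool_pos'])*1e3)
p=np.array([.6965,.2257])
E
```

```text
L in far [0.52331472 0.2299707  0.068     ] [ 32.85418011 -19.97955005  87.08445295]
L in near [0.51728341 0.23042164 0.068     ] [ 26.89188475 -20.99468701  87.10618746]
L out near [0.516281   0.24459272 0.068     ] [ 27.22418272 -35.1972896   87.09667145]
R out near [0.51941376 0.18908547 0.05      ] [ 25.19985995  20.3484356  105.13673107]
R out far [0.52540388 0.18981865 0.05      ] [ 31.23231124  20.18082336 105.11404502]
notch floor left near [0.51691978 0.23081303 0.034     ] [ 26.69391481 -21.43828548 121.10691452]
barL [0.52431026 0.21880015 0.067     ] [32.80045181 -8.76545294 88.0911925 ]
barR [0.52594326 0.20167722 0.067     ] [32.81884899  8.43515259 88.1011414 ]
```

>>> drive_tool:
  commands:
    - [-0.1, -0.5, 0, 0, 0, 1.4, 0]
    - [-0.05, -0.36, 0, 0, 0, 1, 0]
    - [0, 0, 0, 0, 0, 0, 0]
    - [-0.15, 0, 0.7, 0, 0, 0, 0]
    - [-0.15, 0, 0.7, 0, 0, 0, 0]
    - [0, 0, 0, 0, 0, 0, 0]
    - [0, 0, 0, 0, 0, 0, 0]

```text
time_s: 26.62
tool_pos: [0.4885, 0.2158, 0.1415]
tool_rot: [180.0, 0.0, 2.9]
force: [-2.2, 0.0, -0.9]
grip_width: 0.0173
```

```bash
python3 - <<'E'
from h import *
o=st(); d=np.array([.6965,.2257])-o['tool_pos'][:2]; print(np.linalg.norm(d),np.degrees(np.arctan2(d[1],d[0]))); snap('wrist','w22')
i=np.load('pics/w22.npz')['img'][100:240,160:340]; cv2.imwrite('pics/w22z.png',cv2.resize(i,None,fx=4.2,fy=4.2,interpolation=cv2.INTER_CUBIC))
E
```

```text
t 26.6167 pos [0.4885 0.2158 0.1415] rot [179.9937   0.0083   2.9242] grip 0.01727916779140464 F [-2.1889  0.0229 -0.9343] q [   6.6937   15.3003  -37.3875  108.4358   10.6916   59.7497 -122.2119]
0.20818924986820245 2.734749720381178
```

View pics/w22z.png

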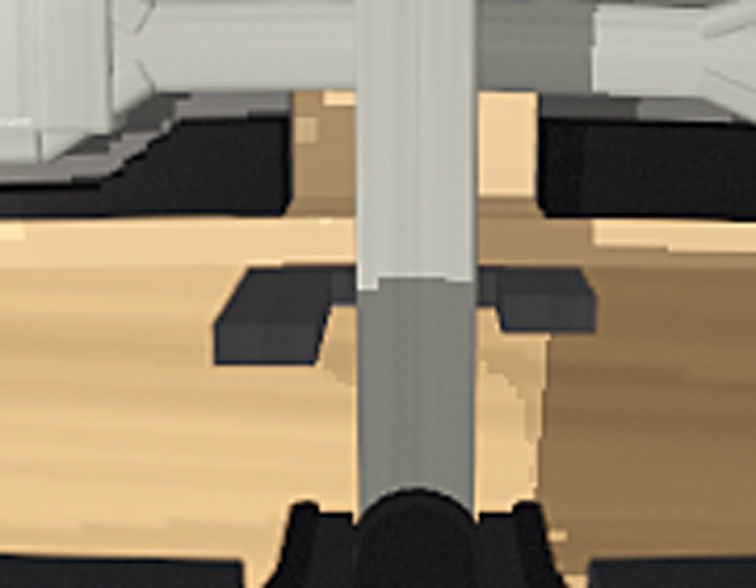

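>>> drive_tool:
  commands:
    - [-0.12, 0, 0.7, 0, 0, 0, 0]
    - [-0.12, 0, 0.7, 0, 0, 0, 0]
    - [-0.1, 0, 0.5, 0, 0, 0, 0]
    - [0, 0, 0.1, 0, 0, 0, 0]
    - [0, 0, 0, 0, 0, 0, 0]
    - [0, 0, 0, 0, 0, 0, 0]

```text
time_s: 27.17
tool_pos: [0.4856, 0.216, 0.1226]
tool_rot: [180.0, -0.1, 2.9]
force: [-3.9, -1.2, 6.8]
grip_width: 0.0172
```

```bash
python3 - <<'E'
from h import *
o=st(); d=np.array([.6965,.2257])-o['tool_pos'][:2]; print(np.linalg.norm(d),np.degrees(np.arctan2(d[1],d[0])))
E
```

```text
t 27.1667 pos [0.4856 0.216  0.1226] rot [179.978   -0.0734   2.9165] grip 0.017221613532522356 F [-3.928  -1.213   6.7764] q [   6.1917   16.4051  -37.1109  109.7148   11.7113   57.564  -123.1983]
0.21109674117008076 2.6466351410866937
```

Contact (6.8 N upward): the bar is seated. Release and rise.

>>> drive_tool:
  commands:
    - [0, 0, 0, 0, 0, 0, 0.3]
    - [0, 0, 0, 0, 0, 0, 0.4]
    - [0, 0, 0, 0, 0, 0, 0.45]
    - [0, 0, 0, 0, 0, 0, 0.45]
    - [0, 0, -0.7, 0, 0, 0, 0.45]
    - [0, 0, -2, 0, 0, 0, 0.45]
    - [0, 0, -3, 0, 0, 0, 0.45]
    - [0, 0, -3, 0, 0, 0, 0.45]
    - [0, 0, -3, 0, 0, 0, 0.45]
    - [-0.5, 0, -1, 0, 0, 0, 0.45]
    - [0, 0, 0, 0, 0, 0, 0.45]
    - [0, 0, 0, 0, 0, 0, 0.45]

```text
time_s: 28.17
tool_pos: [0.4799, 0.2157, 0.249]
tool_rot: [180.0, -0.1, 2.9]
force: [-1.2, 0.4, -0.6]
grip_width: 0.0393
```

```bash
python3 - <<'E'
from h import *
o=st(); snap('wrist','w23'); snap('scene','s23'); snap('top','t23')
i=np.load('pics/s23.npz')['img'][140:300,140:400]; cv2.imwrite('pics/s23z.png',cv2.resize(i,None,fx=3,fy=3,interpolation=cv2.INTER_CUBIC))
E
```

```text
t 28.1667 pos [0.4799 0.2157 0.249 ] rot [179.9768  -0.0606   2.9151] grip 0.039345106322694605 F [-1.1754  0.3923 -0.6155] q [   9.0718    7.4715  -38.7192  102.9158    4.9776   71.2638 -118.093 ]
```

View pics/w23.png

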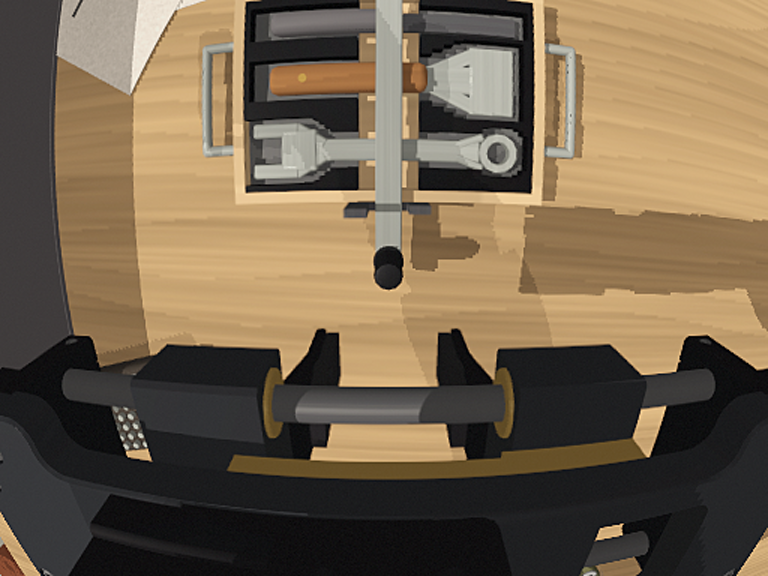

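View pics/s23z.png

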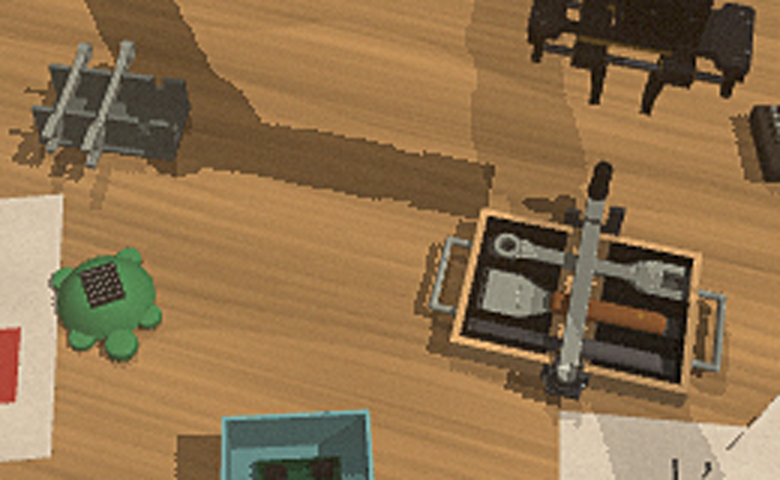

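```bash
python3 - <<'E'
from h import *
w=load('w23'); t=load('t23')
i=np.load('pics/w23.npz')['img'][0:200,140:380]; cv2.imwrite('pics/w23z.png',cv2.resize(i,None,fx=3.3,fy=3.3,interpolation=cv2.INTER_CUBIC))
s=np.load('pics/s23.npz')['img'][185:235,310:375]; cv2.imwrite('pics/s23y.png',cv2.resize(s,None,fx=9,fy=9,interpolation=cv2.INTER_CUBIC))
a=lambda u,v:((u+.5)/3-.5+140,(v+.5)/3-.5+140)
o1,d1=ray(w,px(389,275),True);o2,d2=ray(C['scene'],a(600,168))
A=np.c_[d1,-d2];s,_,_,_=np.linalg.lstsq(A,o2-o1,rcond=None);print('knob top tri',o1+d1*s[0],o2+d2*s[1])
k=atz(w,px(389,275),.082,True)
q=np.array([.6965,.2257])-k[:2];print(k,np.linalg.norm(q),'swing deg vs tray 2.3..2.5:',np.degrees(np.arctan2(q[1],q[0])))
for n,p,z in [('ring tip',(519,152),.022),('jaw tip',(252,151),.025),('foamL',(246,190),.028),('foamR',(530,190),.028),('foamRt',(533,2),.028),('foamLt',(249,2),.028)]: print(n,atz(w,px(*p),z,True))
E
```

```text
knob top tri [0.48393368 0.21471941 0.07881675] [0.48375771 0.21166202 0.07892008]
[0.48483815 0.21477493 0.082     ] 0.2119436114545195 swing deg vs tray 2.3..2.5: 2.954737595744751
ring tip [0.56557181 0.12432763 0.022     ]
jaw tip [0.55657284 0.31709828 0.025     ]
foamL [0.52825394 0.32042616 0.028     ]
foamR [0.53880901 0.11526331 0.028     ]
foamRt [0.680118   0.12067956 0.028     ]
foamLt [0.66893165 0.32490192 0.028     ]
```

View pics/w23z.png

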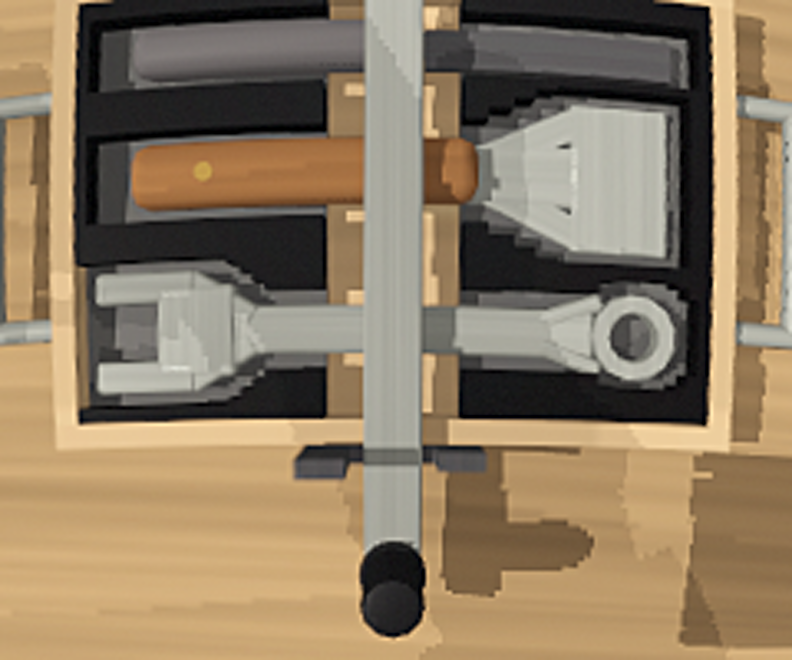

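View pics/s23y.png

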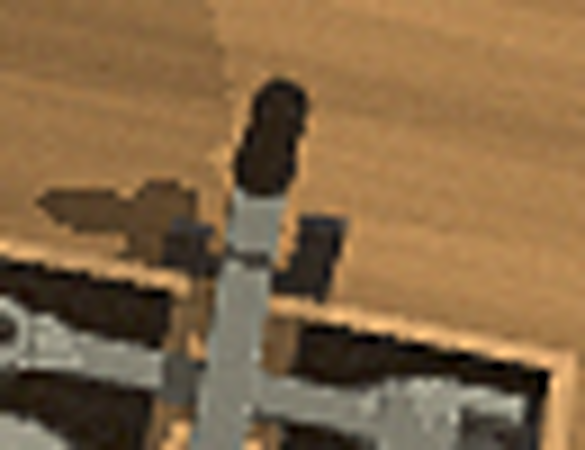

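```bash
python3 - <<'E'
from cell import env
print(env.sign_off())
E
```

```text
the job is handed in; nothing more can be done
None
```

I put the long spanner in its cut-out and dropped the hold-down bar into the keeper's notch, then handed the job in at about 28 s of the 72 s allowed. No verdict was reported.

**What I did**
- I took the spanner from the rack's +y slot, where it measured 189 mm long.
- I tilted it and let it down flat on the free table, then picked it up again across the shank width.
- I lowered it into the cut-out with its open jaw at the tray's +y end.
- I gripped the knob, lifted the bar about 35 mm, swung it about 85° over the low ear, lowered it until it met about 7 N, then let go and drew the gripper clear.

**What the last pictures showed**
- **Spanner:** flat and centred in the cut-out, within about 0.3° of the tray's direction. The gap at the jaw end was about 4–5 mm.
- **Bar:** between both ears, with about 0.5° of swing left (roughly 0.01 rad). The knob top measured 79 mm up against the 82 mm expected, which is level within my measuring error.
- **Everything else:** the other two spanners were still in the rack. The scraper and file were in their cut-outs, and the turtle looked unmoved. I did not look closely at the display or the bit case at the end.

**Where checks disagreed**
- The tray's position from the top and wrist cameras differed by 2–3 mm and about 0.5°, and the arm's own readings jittered by 1–3 mm. I corrected the spanner's lowering from close wrist views instead.
- The spanner's height in the cut-out was judged only from the pictures and the lowering depth, because I felt no clear contact with the cut-out floor before releasing it.

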